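# Spread a batch of bottle caps for inspection

### The job

Clear the bottles out of the four-compartment inspection tray and stand them upright in the open carton. Then shake all the caps out of the steel shaker evenly over the tray, so that every compartment gets some and none end up outside it, and set the empty shaker back upright on its rubber mat. When that is done, push the batch counter's plunger all the way down and let it spring back; leave the label roll and the white bottle beyond the tray where they are.

Things in the scene. Friction and masses are not known exactly. Their poses are not given: they have to be found in the camera images.
- tray: Fixed grey open plastic tray, 190 (its x) x 320 (its y) x 36 mm high, walls and floor 4 mm. Three dividers (4 mm thick, 31 mm high measured from the table) at y = -79, 0 and +79 mm split it into four compartments in a row along y, each about 182 x 75 mm inside. Origin: centre of its underside, on the table.
- carton: Fixed open cardboard box, 230 (its x) x 150 (its y) x 90 mm high, walls and floor 5 mm. Origin: centre of its underside. It stands to the left or right of the tray.
- mat: Fixed black rubber mat, 220 (its x) x 100 (its y) x 4 mm thick, on the other side of the tray from the carton. Origin: centre of its underside.
- shaker: Loose steel shaker (280 g), home on the rubber mat: a straight chute 190 long (its x) x 46 wide x 52 mm high, 4 mm steel, 38 mm wide inside, on a foot plate 130 x 90 x 4 mm, open on top and at its -x end (the mouth), where the last 25 mm of floor rise at 12 degrees to a lip. Lower the mouth by 30 to 50 degrees and the caps slide out. Origin: centre of its underside, z up.
- shaker_grip (a point): Middle of the shaker's black grip block, 81 mm straight above the shaker's origin. The block is 26 (x) x 44 (y) mm and runs from 58 to 104 mm above the underside, on a bridge across the walls.
- shaker_mouth (a point): Middle of the lip at the shaker's mouth: 95 mm from the shaker's origin along its -x, 8 mm above its underside.
- plunger_top (a point): Centre of the top face of the counter's black plunger button (42 mm across); the counter is a fixed grey box 70 x 90 x 38 mm beyond the tray, and this point stands 85 mm above the table when released. It moves straight down 20 mm.
- plunger (a joint): Plunger travel in m: 0 released, 0.020 fully down; spring force about 3 N at first and 12 N when fully down.
- roll: Bystander: standing roll of labels, 84 mm across, 110 mm high. Origin: centre of its underside.
- spray: Bystander: standing white bottle, 60 mm across, 190 mm high. Origin: centre of its underside.
- bottle1: Loose empty pale-green plastic bottle (70 g; may be absent: two or three are there), standing in a compartment of the tray: square body 56 x 56 x 116 mm high, round open neck 28 mm across from there up to z = 155 mm. Origin: centre of its underside.
- bottle2: Loose empty pale-green plastic bottle (70 g; may be absent: two or three are there), standing in a compartment of the tray: square body 56 x 56 x 116 mm high, round open neck 28 mm across from there up to z = 155 mm. Origin: centre of its underside.
- bottle3: Loose empty pale-green plastic bottle (70 g; may be absent: two or three are there), standing in a compartment of the tray: square body 56 x 56 x 116 mm high, round open neck 28 mm across from there up to z = 155 mm. Origin: centre of its underside.
- cap1: Loose white screw cap (12 g; may be absent: six to eight are there), a disc 32 mm across and 18 mm thick, at first in the shaker, in one row with some on top. Origin: centre of one flat face, its z axis through the disc.
- cap2: Loose white screw cap (12 g; may be absent: six to eight are there), a disc 32 mm across and 18 mm thick, at first in the shaker, in one row with some on top. Origin: centre of one flat face, its z axis through the disc.
- cap3: Loose white screw cap (12 g; may be absent: six to eight are there), a disc 32 mm across and 18 mm thick, at first in the shaker, in one row with some on top. Origin: centre of one flat face, its z axis through the disc.
- cap4: Loose white screw cap (12 g; may be absent: six to eight are there), a disc 32 mm across and 18 mm thick, at first in the shaker, in one row with some on top. Origin: centre of one flat face, its z axis through the disc.
- cap5: Loose white screw cap (12 g; may be absent: six to eight are there), a disc 32 mm across and 18 mm thick, at first in the shaker, in one row with some on top. Origin: centre of one flat face, its z axis through the disc.
- cap6: Loose white screw cap (12 g; may be absent: six to eight are there), a disc 32 mm across and 18 mm thick, at first in the shaker, in one row with some on top. Origin: centre of one flat face, its z axis through the disc.
- cap7: Loose white screw cap (12 g; may be absent: six to eight are there), a disc 32 mm across and 18 mm thick, at first in the shaker, in one row with some on top. Origin: centre of one flat face, its z axis through the disc.
- cap8: Loose white screw cap (12 g; may be absent: six to eight are there), a disc 32 mm across and 18 mm thick, at first in the shaker, in one row with some on top. Origin: centre of one flat face, its z axis through the disc.
- counter: The fixed grey counter box, 70 (x) x 90 (y) x 38 mm, that carries the plunger at its middle. Origin: centre of its underside.

How it is judged:
On the way, in this order (a step that is already met when the one before it is completed fails the run):
1. every bottle stands upright in the carton, released (x of bottle1 in the frame of carton between -0.11 and 0.11 m and y of bottle1 in the frame of carton between -0.07 and 0.07 m and z of each of bottle1, bottle2, bottle3 in the frame of carton below 0.03 m and angle between each of bottle1, bottle2, bottle3's own z axis and vertical below 0.25 rad and x of bottle2 in the frame of carton between -0.11 and 0.11 m and y of bottle2 in the frame of carton between -0.07 and 0.07 m and x of bottle3 in the frame of carton between -0.11 and 0.11 m and y of bottle3 in the frame of carton between -0.07 and 0.07 m and contact force between the fingers and bottle1 below 0.5 N and contact force between the fingers and bottle2 below 0.5 N and contact force between the fingers and bottle3 below 0.5 N), for 0.2 s.
2. the shaker is held over the tray with its mouth lowered (angle between shaker's own z axis and vertical above 0.15 rad and height (world z) of shaker_mouth between 0.04 and 0.35 m and x of shaker_mouth in the frame of tray between -0.12 and 0.15 m and y of shaker_mouth in the frame of tray between -0.18 and 0.18 m), for 0.05 s.
3. all caps lie in the tray with at least one in every compartment, and the shaker is back upright on its mat, released (x of cap1 in the frame of tray between -0.093 and 0.093 m and y of cap1 in the frame of tray between -0.158 and 0.158 m and z of each of cap1, cap2, cap3, cap4, cap5, cap6, cap7, cap8 in the frame of tray below 0.06 m and x of cap2 in the frame of tray between -0.093 and 0.093 m and y of cap2 in the frame of tray between -0.158 and 0.158 m and x of cap3 in the frame of tray between -0.093 and 0.093 m and y of cap3 in the frame of tray between -0.158 and 0.158 m and x of cap4 in the frame of tray between -0.093 and 0.093 m and y of cap4 in the frame of tray between -0.158 and 0.158 m and x of cap5 in the frame of tray between -0.093 and 0.093 m and y of cap5 in the frame of tray between -0.158 and 0.158 m and x of cap6 in the frame of tray between -0.093 and 0.093 m and y of cap6 in the frame of tray between -0.158 and 0.158 m and x of cap7 in the frame of tray between -0.093 and 0.093 m and y of cap7 in the frame of tray between -0.158 and 0.158 m and x of cap8 in the frame of tray between -0.093 and 0.093 m and y of cap8 in the frame of tray between -0.158 and 0.158 m and ((x of cap1 in the frame of tray between -0.093 and 0.093 m and y of cap1 in the frame of tray between -0.158 and -0.079 m and z of cap1 in the frame of tray below 0.06 m) or (x of cap2 in the frame of tray between -0.093 and 0.093 m and y of cap2 in the frame of tray between -0.158 and -0.079 m and z of cap2 in the frame of tray below 0.06 m) or (x of cap3 in the frame of tray between -0.093 and 0.093 m and y of cap3 in the frame of tray between -0.158 and -0.079 m and z of cap3 in the frame of tray below 0.06 m) or (x of cap4 in the frame of tray between -0.093 and 0.093 m and y of cap4 in the frame of tray between -0.158 and -0.079 m and z of cap4 in the frame of tray below 0.06 m) or (x of cap5 in the frame of tray between -0.093 and 0.093 m and y of cap5 in the frame of tray between -0.158 and -0.079 m and z of cap5 in the frame of tray below 0.06 m) or (x of cap6 in the frame of tray between -0.093 and 0.093 m and y of cap6 in the frame of tray between -0.158 and -0.079 m and z of cap6 in the frame of tray below 0.06 m) or (x of cap7 in the frame of tray between -0.093 and 0.093 m and y of cap7 in the frame of tray between -0.158 and -0.079 m and z of cap7 in the frame of tray below 0.06 m) or (x of cap8 in the frame of tray between -0.093 and 0.093 m and y of cap8 in the frame of tray between -0.158 and -0.079 m and z of cap8 in the frame of tray below 0.06 m)) and ((x of cap1 in the frame of tray between -0.093 and 0.093 m and y of cap1 in the frame of tray between -0.079 and 0 m and z of cap1 in the frame of tray below 0.06 m) or (x of cap2 in the frame of tray between -0.093 and 0.093 m and y of cap2 in the frame of tray between -0.079 and 0 m and z of cap2 in the frame of tray below 0.06 m) or (x of cap3 in the frame of tray between -0.093 and 0.093 m and y of cap3 in the frame of tray between -0.079 and 0 m and z of cap3 in the frame of tray below 0.06 m) or (x of cap4 in the frame of tray between -0.093 and 0.093 m and y of cap4 in the frame of tray between -0.079 and 0 m and z of cap4 in the frame of tray below 0.06 m) or (x of cap5 in the frame of tray between -0.093 and 0.093 m and y of cap5 in the frame of tray between -0.079 and 0 m and z of cap5 in the frame of tray below 0.06 m) or (x of cap6 in the frame of tray between -0.093 and 0.093 m and y of cap6 in the frame of tray between -0.079 and 0 m and z of cap6 in the frame of tray below 0.06 m) or (x of cap7 in the frame of tray between -0.093 and 0.093 m and y of cap7 in the frame of tray between -0.079 and 0 m and z of cap7 in the frame of tray below 0.06 m) or (x of cap8 in the frame of tray between -0.093 and 0.093 m and y of cap8 in the frame of tray between -0.079 and 0 m and z of cap8 in the frame of tray below 0.06 m)) and ((x of cap1 in the frame of tray between -0.093 and 0.093 m and y of cap1 in the frame of tray between 0 and 0.079 m and z of cap1 in the frame of tray below 0.06 m) or (x of cap2 in the frame of tray between -0.093 and 0.093 m and y of cap2 in the frame of tray between 0 and 0.079 m and z of cap2 in the frame of tray below 0.06 m) or (x of cap3 in the frame of tray between -0.093 and 0.093 m and y of cap3 in the frame of tray between 0 and 0.079 m and z of cap3 in the frame of tray below 0.06 m) or (x of cap4 in the frame of tray between -0.093 and 0.093 m and y of cap4 in the frame of tray between 0 and 0.079 m and z of cap4 in the frame of tray below 0.06 m) or (x of cap5 in the frame of tray between -0.093 and 0.093 m and y of cap5 in the frame of tray between 0 and 0.079 m and z of cap5 in the frame of tray below 0.06 m) or (x of cap6 in the frame of tray between -0.093 and 0.093 m and y of cap6 in the frame of tray between 0 and 0.079 m and z of cap6 in the frame of tray below 0.06 m) or (x of cap7 in the frame of tray between -0.093 and 0.093 m and y of cap7 in the frame of tray between 0 and 0.079 m and z of cap7 in the frame of tray below 0.06 m) or (x of cap8 in the frame of tray between -0.093 and 0.093 m and y of cap8 in the frame of tray between 0 and 0.079 m and z of cap8 in the frame of tray below 0.06 m)) and ((x of cap1 in the frame of tray between -0.093 and 0.093 m and y of cap1 in the frame of tray between 0.079 and 0.158 m and z of cap1 in the frame of tray below 0.06 m) or (x of cap2 in the frame of tray between -0.093 and 0.093 m and y of cap2 in the frame of tray between 0.079 and 0.158 m and z of cap2 in the frame of tray below 0.06 m) or (x of cap3 in the frame of tray between -0.093 and 0.093 m and y of cap3 in the frame of tray between 0.079 and 0.158 m and z of cap3 in the frame of tray below 0.06 m) or (x of cap4 in the frame of tray between -0.093 and 0.093 m and y of cap4 in the frame of tray between 0.079 and 0.158 m and z of cap4 in the frame of tray below 0.06 m) or (x of cap5 in the frame of tray between -0.093 and 0.093 m and y of cap5 in the frame of tray between 0.079 and 0.158 m and z of cap5 in the frame of tray below 0.06 m) or (x of cap6 in the frame of tray between -0.093 and 0.093 m and y of cap6 in the frame of tray between 0.079 and 0.158 m and z of cap6 in the frame of tray below 0.06 m) or (x of cap7 in the frame of tray between -0.093 and 0.093 m and y of cap7 in the frame of tray between 0.079 and 0.158 m and z of cap7 in the frame of tray below 0.06 m) or (x of cap8 in the frame of tray between -0.093 and 0.093 m and y of cap8 in the frame of tray between 0.079 and 0.158 m and z of cap8 in the frame of tray below 0.06 m)) and horizontal distance between shaker and mat below 0.04 m and angle between shaker's own z axis and vertical below 0.1 rad and height (world z) of shaker below 0.012 m and contact force between the fingers and shaker below 0.5 N), for 0.2 s.
4. the plunger is pushed fully down (value of joint plunger above 0.018 m), for 0.1 s.
At the end, for the whole second after the job is handed in: All caps lie within the tray's walls (origins under 60 mm up), at least one in each of the four compartments; the shaker stands upright on its mat (centres within 40 mm); every bottle stands upright in the carton; the plunger has sprung back; all is released and at rest (x of cap1 in the frame of tray between -0.093 and 0.093 m and y of cap1 in the frame of tray between -0.158 and 0.158 m and z of each of cap1, cap2, cap3, cap4, cap5, cap6, cap7, cap8 in the frame of tray below 0.06 m and x of cap2 in the frame of tray between -0.093 and 0.093 m and y of cap2 in the frame of tray between -0.158 and 0.158 m and x of cap3 in the frame of tray between -0.093 and 0.093 m and y of cap3 in the frame of tray between -0.158 and 0.158 m and x of cap4 in the frame of tray between -0.093 and 0.093 m and y of cap4 in the frame of tray between -0.158 and 0.158 m and x of cap5 in the frame of tray between -0.093 and 0.093 m and y of cap5 in the frame of tray between -0.158 and 0.158 m and x of cap6 in the frame of tray between -0.093 and 0.093 m and y of cap6 in the frame of tray between -0.158 and 0.158 m and x of cap7 in the frame of tray between -0.093 and 0.093 m and y of cap7 in the frame of tray between -0.158 and 0.158 m and x of cap8 in the frame of tray between -0.093 and 0.093 m and y of cap8 in the frame of tray between -0.158 and 0.158 m and ((x of cap1 in the frame of tray between -0.093 and 0.093 m and y of cap1 in the frame of tray between -0.158 and -0.079 m and z of cap1 in the frame of tray below 0.06 m) or (x of cap2 in the frame of tray between -0.093 and 0.093 m and y of cap2 in the frame of tray between -0.158 and -0.079 m and z of cap2 in the frame of tray below 0.06 m) or (x of cap3 in the frame of tray between -0.093 and 0.093 m and y of cap3 in the frame of tray between -0.158 and -0.079 m and z of cap3 in the frame of tray below 0.06 m) or (x of cap4 in the frame of tray between -0.093 and 0.093 m and y of cap4 in the frame of tray between -0.158 and -0.079 m and z of cap4 in the frame of tray below 0.06 m) or (x of cap5 in the frame of tray between -0.093 and 0.093 m and y of cap5 in the frame of tray between -0.158 and -0.079 m and z of cap5 in the frame of tray below 0.06 m) or (x of cap6 in the frame of tray between -0.093 and 0.093 m and y of cap6 in the frame of tray between -0.158 and -0.079 m and z of cap6 in the frame of tray below 0.06 m) or (x of cap7 in the frame of tray between -0.093 and 0.093 m and y of cap7 in the frame of tray between -0.158 and -0.079 m and z of cap7 in the frame of tray below 0.06 m) or (x of cap8 in the frame of tray between -0.093 and 0.093 m and y of cap8 in the frame of tray between -0.158 and -0.079 m and z of cap8 in the frame of tray below 0.06 m)) and ((x of cap1 in the frame of tray between -0.093 and 0.093 m and y of cap1 in the frame of tray between -0.079 and 0 m and z of cap1 in the frame of tray below 0.06 m) or (x of cap2 in the frame of tray between -0.093 and 0.093 m and y of cap2 in the frame of tray between -0.079 and 0 m and z of cap2 in the frame of tray below 0.06 m) or (x of cap3 in the frame of tray between -0.093 and 0.093 m and y of cap3 in the frame of tray between -0.079 and 0 m and z of cap3 in the frame of tray below 0.06 m) or (x of cap4 in the frame of tray between -0.093 and 0.093 m and y of cap4 in the frame of tray between -0.079 and 0 m and z of cap4 in the frame of tray below 0.06 m) or (x of cap5 in the frame of tray between -0.093 and 0.093 m and y of cap5 in the frame of tray between -0.079 and 0 m and z of cap5 in the frame of tray below 0.06 m) or (x of cap6 in the frame of tray between -0.093 and 0.093 m and y of cap6 in the frame of tray between -0.079 and 0 m and z of cap6 in the frame of tray below 0.06 m) or (x of cap7 in the frame of tray between -0.093 and 0.093 m and y of cap7 in the frame of tray between -0.079 and 0 m and z of cap7 in the frame of tray below 0.06 m) or (x of cap8 in the frame of tray between -0.093 and 0.093 m and y of cap8 in the frame of tray between -0.079 and 0 m and z of cap8 in the frame of tray below 0.06 m)) and ((x of cap1 in the frame of tray between -0.093 and 0.093 m and y of cap1 in the frame of tray between 0 and 0.079 m and z of cap1 in the frame of tray below 0.06 m) or (x of cap2 in the frame of tray between -0.093 and 0.093 m and y of cap2 in the frame of tray between 0 and 0.079 m and z of cap2 in the frame of tray below 0.06 m) or (x of cap3 in the frame of tray between -0.093 and 0.093 m and y of cap3 in the frame of tray between 0 and 0.079 m and z of cap3 in the frame of tray below 0.06 m) or (x of cap4 in the frame of tray between -0.093 and 0.093 m and y of cap4 in the frame of tray between 0 and 0.079 m and z of cap4 in the frame of tray below 0.06 m) or (x of cap5 in the frame of tray between -0.093 and 0.093 m and y of cap5 in the frame of tray between 0 and 0.079 m and z of cap5 in the frame of tray below 0.06 m) or (x of cap6 in the frame of tray between -0.093 and 0.093 m and y of cap6 in the frame of tray between 0 and 0.079 m and z of cap6 in the frame of tray below 0.06 m) or (x of cap7 in the frame of tray between -0.093 and 0.093 m and y of cap7 in the frame of tray between 0 and 0.079 m and z of cap7 in the frame of tray below 0.06 m) or (x of cap8 in the frame of tray between -0.093 and 0.093 m and y of cap8 in the frame of tray between 0 and 0.079 m and z of cap8 in the frame of tray below 0.06 m)) and ((x of cap1 in the frame of tray between -0.093 and 0.093 m and y of cap1 in the frame of tray between 0.079 and 0.158 m and z of cap1 in the frame of tray below 0.06 m) or (x of cap2 in the frame of tray between -0.093 and 0.093 m and y of cap2 in the frame of tray between 0.079 and 0.158 m and z of cap2 in the frame of tray below 0.06 m) or (x of cap3 in the frame of tray between -0.093 and 0.093 m and y of cap3 in the frame of tray between 0.079 and 0.158 m and z of cap3 in the frame of tray below 0.06 m) or (x of cap4 in the frame of tray between -0.093 and 0.093 m and y of cap4 in the frame of tray between 0.079 and 0.158 m and z of cap4 in the frame of tray below 0.06 m) or (x of cap5 in the frame of tray between -0.093 and 0.093 m and y of cap5 in the frame of tray between 0.079 and 0.158 m and z of cap5 in the frame of tray below 0.06 m) or (x of cap6 in the frame of tray between -0.093 and 0.093 m and y of cap6 in the frame of tray between 0.079 and 0.158 m and z of cap6 in the frame of tray below 0.06 m) or (x of cap7 in the frame of tray between -0.093 and 0.093 m and y of cap7 in the frame of tray between 0.079 and 0.158 m and z of cap7 in the frame of tray below 0.06 m) or (x of cap8 in the frame of tray between -0.093 and 0.093 m and y of cap8 in the frame of tray between 0.079 and 0.158 m and z of cap8 in the frame of tray below 0.06 m)) and horizontal distance between shaker and mat below 0.04 m and angle between shaker's own z axis and vertical below 0.1 rad and height (world z) of shaker below 0.012 m and x of bottle1 in the frame of carton between -0.11 and 0.11 m and y of bottle1 in the frame of carton between -0.07 and 0.07 m and z of each of bottle1, bottle2, bottle3 in the frame of carton below 0.03 m and angle between each of bottle1, bottle2, bottle3's own z axis and vertical below 0.25 rad and x of bottle2 in the frame of carton between -0.11 and 0.11 m and y of bottle2 in the frame of carton between -0.07 and 0.07 m and x of bottle3 in the frame of carton between -0.11 and 0.11 m and y of bottle3 in the frame of carton between -0.07 and 0.07 m and linear speed of each of cap1, cap2, cap3, cap4, cap5, cap6, cap7, cap8, bottle1, bottle2, bottle3, shaker below 0.03 m/s and value of joint plunger below 0.003 m); the robot touches nothing.
It fails at once if the label roll is pushed more than 3 cm from its place (distance of roll from where it was at the start of the episode above 0.03 m).
It fails at once if the white bottle is pushed more than 3 cm from its place (distance of spray from where it was at the start of the episode above 0.03 m).
It fails at once if the counter is pressed with more than 60 N (contact force between anything else and counter above 60 N).
Of bottle1, bottle2, bottle3 only 2 to 3 are there at a start; the rules pass over those that are not, and their reading is None.
Of cap1, cap2, cap3, cap4, cap5, cap6, cap7, cap8 only 6 to 8 are there at a start; the rules pass over those that are not, and their reading is None.
At some moment in a run one of shaker may be knocked a few centimetres aside while the robot is not near it.
It also fails if it takes over 210 s, if anything falls off the work surface, if the arm or the gripper's body presses on something with over 40 N, if the wrist force passes 120 N, or if a joint passes its speed limit or range.

### The arm

A 6-joint arm with a two-finger parallel gripper is mounted at the origin on the work surface. World frame = base frame: x ahead of the robot, y to its left, z up, the work surface at z = 0. Lengths are in m, angles in rad, forces in N, time in s.
With the tool pointing down it reaches from about 0.35 to 0.85 m from the base axis. Payload 8.1 kg.
Tool frame: the origin (TCP) lies between the finger pads; the fingertips stand 25 mm ahead of it and the grasp point (between the pads) lies 6 mm ahead of it; z points along the fingers, y is the line along which they close (so a half turn about z gives the same grasp; the last joint's range is limited). The gripper opens to 93 mm and grips with 3 to 60 N. Pads are 15 mm wide; open, the fingers measure 128 mm over their backs; the gripper's body (75 mm by 188 mm) begins 65 mm behind the grasp point.
Start: joints at [1.255, 0.13, 1.488, -0, 1.523, -0.085], TCP at [0.137, 0.584, 0.244] pointing down, gripper open.
Joint ranges: [-2.96, 2.96], [-0.89, 2.26], [0.02, 2.5], [-1.34, 4.48], [0, 2.73], [-2.66, 2.66]. Speed limits (rad/s): [2.39, 2.39, 2.79, 3.14, 3.14, 3.14].

### API

Orientations are given as a rotation vector (axis times angle).
In Python, from plant import robot gives the robot as it stands.
- The arm moves only by the tool arm_command, never from a script. Its argument "increments" is text: rows parted by semicolons, each of 5 numbers parted by spaces: the closure, from 0 (fully open) to 1 (shut), then the shift along the tool's x, y, z in mm, then the turn about the tool's z in rad. A call has 1 to 5 rows; each row is the pose to reach, as a shift and turn from the pose commanded when the call began, along the tool's axes at that moment; what a row does not reach only later rows make up. A row lasts 1/10 s, in which the tool goes at most 50 mm and 8.59 degrees, less where a joint would pass 70% of its speed; a pose out of reach is approached as far as the arm can. A call with a gripper value outside its range is refused whole. The fingers move at their own pace and stop on an object; "grip_force" is the grip in N (left out, the last holds). Time passes only in rows, so rows that repeat a pose let the fingers close. It gives the time, the measured TCP pose, the force, the opening and the grip force at its end, in the units of the state.
- robot.read_state(): the state, without advancing time (a new reading comes with each control period).
- robot.read_camera(name): name is "scene" or "side" or "wrist"; returns the picture (420x560x3 uint8, blue, green, red); there is no depth.
- robot.camera_model(name): a dict with "fx", "fy", "cx", "cy" (pixels), "eye" and "rotation" of the camera in the world. Camera axes: x right, y down, z forward; pixel columns grow to the right and rows downward; lengths in m; the calibration is good to about 2 mm. The wrist camera is an equidistant fisheye: a pixel r from the principal point sees the ray r / f radians off the axis. A picture is of the moment at which its call begins: read the wrist's pose just before it. camera_model takes no time and is no camera call; for the wrist camera it gives the pose at the moment of the call.
- robot.close_job(): hands the job in; it is judged then, once.
The state is a dict: "t": time; "q": joint angles; "dq": joint speeds; "joint_torque": joint torques, N m; "tool_pos": TCP position; "orientation": TCP orientation; "force": force on the tool from outside, world axes, zero at the start; "wrist_torque": the same for the moment, N m; "opening": finger opening in m; "gripper_force": force on a finger pad.
Only numpy, scipy, OpenCV 4.12 (cv2) and the standard library are available. Lean on these libraries where they do the work, as an engineer would, in place of code of your own. Each camera call takes 0.05 s, during which the arm holds its last target. There are 200 camera calls.

## Working session

There is one attempt and no reset: what is moved stays moved. The work goes in short steps, Python scripts to look and compute and a tool call to move; the robot and the scene stay as the last step left them, time stands still between calls to the robot, and variables do not carry over. Pictures are saved under pics/ and viewed, at most 14 in all, crops included, and the job is handed in when it is done.

Besides the shell and the picture viewer there is one more tool, called after "Call:" as a command line: name --argument value ..., lists and objects as JSON in quotes. arm_command: Moves the arm, as the interface text tells. Its arguments: {"type":"object","properties":{"increments":{"type":"string"},"grip_force":{"type":"number"}},"required":["increments"]}

```bash
mkdir -p pics; ls
python3 - <<'E'
from plant import robot
import cv2,numpy as np
s=robot.read_state();print(s)
a=robot.read_camera("scene");b=robot.read_camera("side")
cv2.imwrite("pics/scene0.png",a);cv2.imwrite("pics/side0.png",b)
for n in("scene","side","wrist"):
  m=robot.camera_model(n);print(n,m)
E
```

```text
pics
{'t': 0.0, 'q': array([ 1.25457040e+00,  1.31157506e-01,  1.48928710e+00, -1.36483824e-05,
        1.52299680e+00, -8.54447645e-02]), 'dq': array([-0.00170631,  0.0004485 ,  0.00083596, -0.00087776,  0.00129215,
        0.00142357]), 'joint_torque': array([-1.08584631e-03, -5.59849191e+01, -4.91755986e+01,  7.68105453e-02,
        3.57461767e-02, -1.81991963e-04]), 'tool_pos': array([0.13708681, 0.58358607, 0.2425853 ]), 'orientation': array([-3.61664159e-01, -3.12034647e+00,  2.84959441e-03]), 'force': array([ 0.26660271, -0.26244118, -0.32297502]), 'wrist_torque': array([-0.0082161 , -0.01660895, -0.00843691]), 'gripper_force': 0.0, 'opening': 0.09306579124224225}
scene {'fx': 389.2084388176535, 'fy': 389.2084388176535, 'cx': 278.80549204696933, 'cy': 209.9976649628564, 'eye': array([ 1.10302989, -0.18395345,  0.84181882]), 'rotation': array([-2.11260097, -1.50933302,  0.50458792])}
side {'fx': 402.03962321109685, 'fy': 402.03962321109685, 'cx': 282.3114949490529, 'cy': 211.76004349478532, 'eye': array([ 0.26782994, -0.60369155,  0.62791506]), 'rotation': array([-2.19481453,  0.54569202, -0.25453935])}
wrist {'fx': 325.19226210127806, 'fy': 325.19226210127806, 'cx': 278.8095880538175, 'cy': 209.77310990734145, 'eye': array([0.06634165, 0.59975093, 0.38529461]), 'rotation': array([2.29050429, 1.81406755, 0.24124681])}
```

View pics/scene0.png

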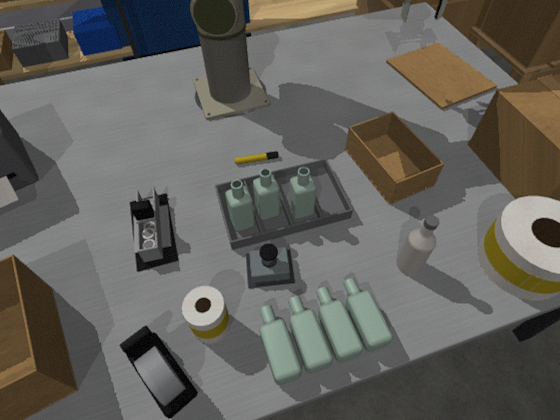

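View pics/side0.png

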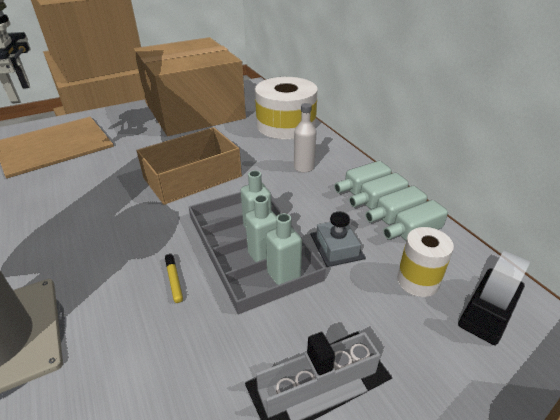

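```bash
cat > h.py <<'E'
import numpy as np,cv2
from scipy.spatial.transform import Rotation as R
from plant import robot
CM={}
def ray(n,px):
    m=CM.setdefault(n,robot.camera_model(n)); Rm=np.array(m["rotation"]); Rm=R.from_rotvec(Rm).as_matrix() if Rm.ndim==1 else Rm
    px=np.atleast_2d(np.array(px,float)); d=np.c_[(px[:,0]-m["cx"])/m["fx"],(px[:,1]-m["cy"])/m["fy"],np.ones(len(px))]@Rm.T
    return np.array(m["eye"]),d/np.linalg.norm(d,axis=1)[:,None]
def plane(n,px,z):
    e,d=ray(n,px); return e+d*((z-e[2])/d[:,2])[:,None]
def tri(p1,p2,n1="scene",n2="side"):
    e1,d1=ray(n1,p1);e2,d2=ray(n2,p2);d1,d2=d1[0],d2[0]
    t=np.linalg.lstsq(np.c_[d1,-d2],e2-e1,rcond=None)[0]
    a,b=e1+t[0]*d1,e2+t[1]*d2; return (a+b)/2,np.linalg.norm(a-b)
E
python3 - <<'E'
import cv2
a=cv2.imread("pics/scene0.png");b=cv2.imread("pics/side0.png")
cv2.imwrite("pics/sz.png",cv2.resize(a[100:300,120:380],None,fx=3,fy=3,interpolation=cv2.INTER_CUBIC))
cv2.imwrite("pics/dz.png",cv2.resize(b[120:320,150:410],None,fx=3,fy=3,interpolation=cv2.INTER_CUBIC))
cv2.imwrite("pics/dz2.png",cv2.resize(b[310:420,220:420],None,fx=4,fy=4,interpolation=cv2.INTER_CUBIC))
E
```

```text
(no output)
```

View pics/sz.png

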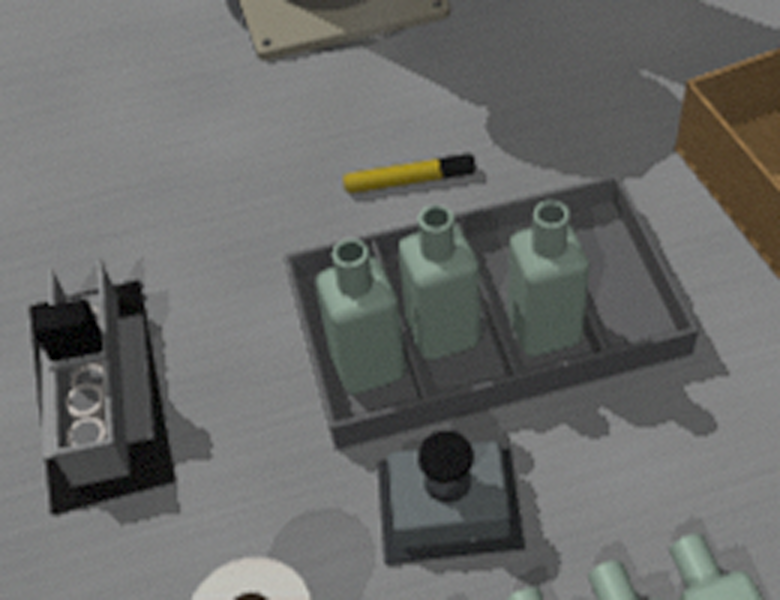

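View pics/dz.png

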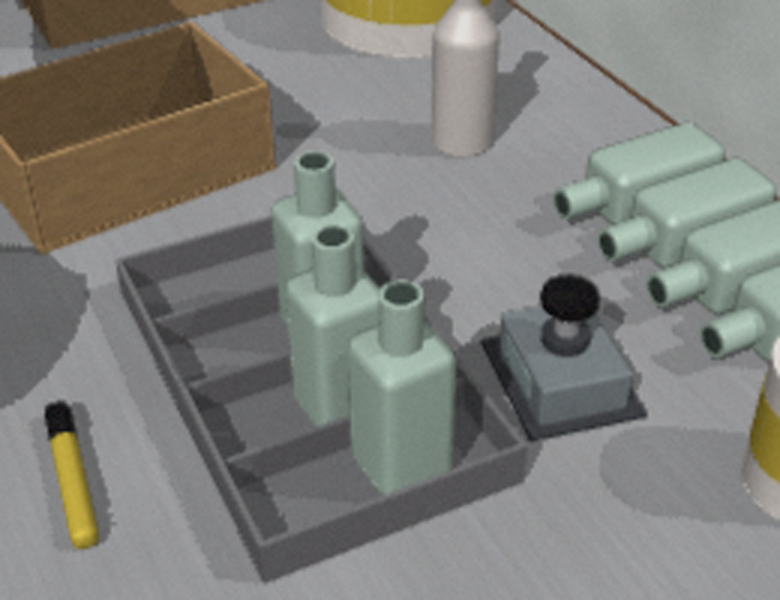

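View pics/dz2.png

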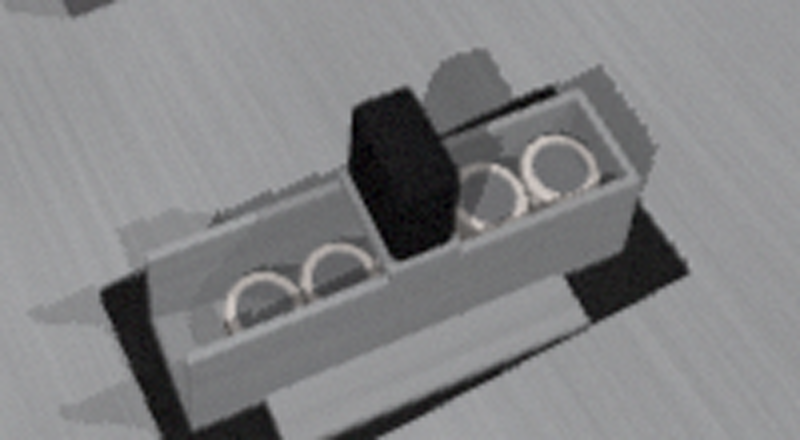

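Run:
```python
from h import *
np.set_printoptions(precision=4,suppress=True)
s=lambda x,y:(x/3+120,y/3+100); d=lambda x,y:(x/3+150,y/3+120); d2=lambda x,y:(x/4+220,y/4+310)
for n,a,b in(("b1",(351,254),(402,293)),("b2",(436,219),(333,237)),("b3",(551,214),(314,161)),("pl",(446,452),(570,292))): print(n,tri(s(*a),d(*b)))
print("tray scene",plane("scene",[s(289,258),s(620,181),s(697,333),s(335,428)],.036))
print("tray side",plane("side",[d(120,262),d(265,545),d(527,450)],.036))
print("carton side",plane("side",[d(22,163),d(267,85),d(190,27)],.09))
print("carton scene",plane("scene",[(347,127),(393,113),(441,163),(396,180)],.09))
print("shaker rim far corner,+ mouth corners near",plane("side",[d2(640,180),d2(575,92),d2(190,358),d2(150,262)],.058))
print("mat corner",plane("side",[d2(688,270),d2(104,293)],.004))
print("mat scene",plane("scene",[s(52,512),s(175,484)],.004))
print("blocktop",plane("side",[d2(352,108),d2(408,88),d2(455,178)],.108))
print(R.from_rotvec(robot.read_state()["orientation"]).as_matrix())
m=robot.camera_model("wrist");s=robot.read_state();print(m["eye"]-s["tool_pos"])
```

```text
b1 (array([ 0.5328, -0.1027,  0.1572]), np.float64(9.379206416153562e-05))
b2 (array([ 0.5202, -0.0309,  0.1568]), np.float64(7.245995237560003e-05))
b3 (array([0.546 , 0.0546, 0.1578]), np.float64(0.0003895953383315647))
pl (array([ 0.6799, -0.0773,  0.0827]), np.float64(0.0019352658439252474))
tray scene [[ 0.4179 -0.1418  0.036 ]
 [ 0.4297  0.1727  0.036 ]
 [ 0.6128  0.1663  0.036 ]
 [ 0.6028 -0.1475  0.036 ]]
tray side [[ 0.4216  0.166   0.036 ]
 [ 0.4137 -0.1475  0.036 ]
 [ 0.5977 -0.1564  0.036 ]]
carton side [[0.3775 0.258  0.09  ]
 [0.6004 0.2795 0.09  ]
 [0.5786 0.416  0.09  ]]
carton scene [[0.3764 0.2517 0.09  ]
 [0.3669 0.4009 0.09  ]
 [0.5816 0.4237 0.09  ]
 [0.5944 0.2865 0.09  ]]
shaker rim far corner,+ mouth corners near [[ 0.5634 -0.3648  0.058 ]
 [ 0.5651 -0.3206  0.058 ]
 [ 0.3769 -0.3455  0.058 ]
 [ 0.3796 -0.3058  0.058 ]]
mat corner [[ 0.583  -0.3837  0.004 ]
 [ 0.3682 -0.2809  0.004 ]]
mat scene [[ 0.5844 -0.3802  0.004 ]
 [ 0.5916 -0.2823  0.004 ]]
blocktop [[ 0.4618 -0.3122  0.108 ]
 [ 0.4848 -0.3146  0.108 ]
 [ 0.4796 -0.3542  0.108 ]]
[[-0.9735  0.2288 -0.0005]
 [ 0.2288  0.9735 -0.0016]
 [ 0.0002 -0.0017 -1.    ]]
[-0.0708  0.0161  0.1426]
```

Call:
arm_command --increments "0.4 -190 -155 0 -0.231; 0.4 -190 -155 0 -0.231; 0.4 -190 -155 0 -0.231; 0.4 -190 -155 0 -0.231; 0.4 -190 -155 0 -0.231" --grip_force 15

```text
t: 0.6
tool_pos: [0.2874, 0.3878, 0.2432]
orientation: [0.001, -3.141, 0.001]
force: [0.2, -0.0, 0.1]
opening: 0.0586
gripper_force: 0.0
```

Call:
arm_command --increments "0.4 -130 -167 0 0; 0.4 -130 -167 0 0; 0.4 -130 -167 0 0; 0.4 -130 -167 0 0; 0.4 -130 -167 0 0"

```text
t: 1.1
tool_pos: [0.4188, 0.219, 0.2433]
orientation: [0.007, 3.141, -0.002]
force: [-0.6, -0.1, 1.0]
opening: 0.0557
gripper_force: 0.0
```

Call:
arm_command --increments "0.4 -129 -167 0 0; 0.4 -129 -167 0 0; 0.4 -129 -167 0 0; 0.4 -129 -167 0 0; 0.4 -129 -167 0 0"

```text
t: 1.6
tool_pos: [0.5475, 0.0524, 0.2429]
orientation: [-0.005, -3.141, 0.002]
force: [-0.1, 0.6, 0.3]
opening: 0.0559
gripper_force: 0.0
```

Call:
arm_command --increments "0.4 1 2 47 0; 0.4 1 2 92 0; 0.4 1 2 92 0; 1 1 2 92 0; 1 1 2 92 0"

```text
t: 2.1
tool_pos: [0.5446, 0.0587, 0.152]
orientation: [0.001, -3.141, -0.001]
force: [0.4, 0.2, -0.5]
opening: 0.0443
gripper_force: 0.0
```

Call:
arm_command --increments "1 0 0 0 0; 1 0 0 0 0; 1 0 0 0 0; 1 0 0 0 0"

```text
t: 2.5
tool_pos: [0.5449, 0.0579, 0.1519]
orientation: [-0.0, 3.141, 0.0]
force: [-0.7, 0.5, 1.2]
opening: 0.0276
gripper_force: 15.0
```

Call:
arm_command --increments "1 0 0 -30 0; 1 0 0 -70 0; 1 0 0 -110 0; 1 0 0 -125 0; 1 0 0 -125 0"

```text
t: 3.0
tool_pos: [0.5462, 0.0578, 0.2796]
orientation: [-0.0, 3.136, 0.0]
force: [-0.4, -0.5, -1.0]
opening: 0.0274
gripper_force: 15.0
```

Call:
arm_command --increments "1 -2 40 0 0; 1 -2 90 0 0; 1 -4 140 0 0; 1 -4 190 0 0; 1 -4 240 0 0"

```text
t: 3.5
tool_pos: [0.5475, 0.2993, 0.2732]
orientation: [-0.0, -3.138, 0.003]
force: [1.8, -1.1, 0.1]
opening: 0.0282
gripper_force: 15.0
```

Call:
arm_command --increments "1 0 30 0 0; 1 0 49 0 0; 1 0 49 30 0; 1 0 49 70 0; 1 0 49 100 0"

```text
t: 4.0
tool_pos: [0.5466, 0.346, 0.1708]
orientation: [0.001, -3.136, 0.004]
force: [-0.2, 0.2, -1.1]
opening: 0.0276
gripper_force: 15.0
```

Call:
arm_command --increments "1 0 0 15 0; 1 0 0 24 0; 1 0 0 24 0; 0.5 0 0 24 0; 0.5 0 0 24 0"

```text
t: 4.5
tool_pos: [0.549, 0.3468, 0.153]
orientation: [-0.0, 3.141, 0.001]
force: [0.3, -0.2, 0.0]
opening: 0.0391
gripper_force: 0.0
```

Call:
arm_command --increments "0.5 0 0 0 0; 0.5 0 0 -30 0; 0.5 0 0 -60 0; 0.5 0 0 -90 0; 0.5 0 0 -90 0"

```text
t: 5.0
tool_pos: [0.5511, 0.3481, 0.2492]
orientation: [-0.0, 3.133, 0.007]
force: [-0.1, 0.1, 0.9]
opening: 0.0468
gripper_force: 0.0
```

Call:
arm_command --increments "0.4 29 -40 0 0; 0.4 29 -90 0 0; 0.4 29 -140 0 0; 0.4 29 -190 0 0; 0.4 29 -230 0 0"

```text
t: 5.5
tool_pos: [0.5193, 0.1144, 0.2423]
orientation: [0.0, 3.142, -0.001]
force: [0.8, -0.5, 0.1]
opening: 0.0561
gripper_force: 0.0
```

Call:
arm_command --increments "0.4 0 -50 0 0; 0.4 0 -100 0 0; 0.4 0 -148 0 0; 0.4 0 -148 20 0; 0.4 0 -148 60 0"

```text
t: 6.0
tool_pos: [0.5222, -0.0336, 0.1854]
orientation: [0.005, 3.134, -0.002]
force: [0.4, 0.7, -0.3]
opening: 0.0559
gripper_force: 0.0
```

Call:
arm_command --increments "0.4 0 0 31 0; 0.4 0 0 31 0; 1 0 0 31 0; 1 0 0 31 0; 1 0 0 31 0"

```text
t: 6.5
tool_pos: [0.5209, -0.0312, 0.1536]
orientation: [-0.001, 3.139, -0.001]
force: [-0.1, -0.0, 0.1]
opening: 0.0363
gripper_force: 0.0
```

Call:
arm_command --increments "1 0 0 0 0; 1 0 0 0 0; 1 0 0 0 0"

```text
t: 6.8
tool_pos: [0.5207, -0.0313, 0.1529]
orientation: [-0.001, 3.139, -0.001]
force: [0.2, -0.2, 5.7]
opening: 0.0279
gripper_force: 15.0
```

Call:
arm_command --increments "1 0 0 -30 0; 1 0 0 -70 0; 1 0 0 -110 0; 1 0 0 -125 0; 1 0 0 -125 0"

```text
t: 7.3
tool_pos: [0.5212, -0.0314, 0.2793]
orientation: [-0.0, 3.137, -0.001]
force: [-1.0, 0.0, -1.4]
opening: 0.0275
gripper_force: 15.0
```

Call:
arm_command --increments "1 20 40 0 0; 1 42 85 0 0; 1 42 135 0 0; 1 42 185 0 0; 1 42 230 0 0"

```text
t: 7.8
tool_pos: [0.4762, 0.2006, 0.2737]
orientation: [0.001, -3.138, 0.001]
force: [1.8, -0.3, -0.5]
opening: 0.0277
gripper_force: 15.0
```

Call:
arm_command --increments "1 0 50 0 0; 1 0 100 0 0; 1 0 141 0 0; 1 0 141 20 0; 1 0 141 60 0"

```text
t: 8.3
tool_pos: [0.478, 0.3419, 0.2163]
orientation: [-0.005, 3.139, 0.002]
force: [0.3, 0.1, -1.2]
opening: 0.0277
gripper_force: 15.0
```

Call:
arm_command --increments "1 0 0 40 0; 1 0 0 64 0; 1 0 0 64 0; 0.5 0 0 64 0; 0.5 0 0 64 0"

```text
t: 8.8
tool_pos: [0.4767, 0.3392, 0.1506]
orientation: [0.0, -3.139, 0.002]
force: [0.4, 1.3, -0.7]
opening: 0.0394
gripper_force: 0.0
```

Call:
arm_command --increments "0.5 0 0 0 0; 0.5 0 0 -30 0; 0.5 0 0 -60 0; 0.5 0 0 -90 0; 0.5 0 0 -90 0"

```text
t: 9.3
tool_pos: [0.4799, 0.341, 0.2483]
orientation: [-0.0, 3.134, 0.007]
force: [0.4, -0.2, -0.2]
opening: 0.0462
gripper_force: 0.0
```

Call:
arm_command --increments "0.4 -10 -40 0 0; 0.4 -25 -85 0 0; 0.4 -40 -130 0 0; 0.4 -55 -175 0 0; 0.4 -55 -222 0 0"

```text
t: 9.8
tool_pos: [0.5334, 0.1159, 0.2418]
orientation: [-0.0, 3.142, -0.0]
force: [-0.5, -0.4, -0.1]
opening: 0.0557
gripper_force: 0.0
```

Call:
arm_command --increments "0.4 0 -50 0 0; 0.4 0 -100 0 0; 0.4 0 -150 0 0; 0.4 0 -200 0 0; 0.4 0 -221 0 0"

```text
t: 10.3
tool_pos: [0.5321, -0.1072, 0.2419]
orientation: [-0.004, -3.141, 0.002]
force: [-0.1, 0.5, -0.3]
opening: 0.0555
gripper_force: 0.0
```

Call:
arm_command --increments "0.4 0 0 0 0; 0.4 0 0 45 0; 0.4 0 0 91 0; 0.4 0 0 91 0; 1 0 0 91 0"

```text
t: 10.8
tool_pos: [0.5321, -0.1019, 0.1505]
orientation: [0.002, -3.139, -0.002]
force: [-0.7, 0.0, -0.3]
opening: 0.0513
gripper_force: 0.0
```

Call:
arm_command --increments "1 0 0 0 0; 1 0 0 0 0; 1 0 0 0 0; 1 0 0 0 0; 1 0 0 0 0"

```text
t: 11.3
tool_pos: [0.5332, -0.1033, 0.1522]
orientation: [-0.0, 3.141, -0.0]
force: [-0.3, -0.6, 2.4]
opening: 0.0274
gripper_force: 15.0
```

Call:
arm_command --increments "1 0 0 -30 0; 1 0 0 -70 0; 1 0 0 -110 0; 1 0 0 -125 0; 1 0 0 -125 0"

```text
t: 11.8
tool_pos: [0.5342, -0.1037, 0.2795]
orientation: [-0.0, 3.137, -0.002]
force: [0.4, -0.2, -1.0]
opening: 0.0278
gripper_force: 15.0
```

Call:
arm_command --increments "1 25 40 0 0; 1 50 80 0 0; 1 75 120 0 0; 1 100 160 0 0; 1 125 200 0 0"

```text
t: 12.3
tool_pos: [0.4056, 0.0978, 0.2737]
orientation: [-0.001, -3.138, 0.0]
force: [-0.2, 0.3, -0.4]
opening: 0.0277
gripper_force: 15.0
```

Call:
arm_command --increments "1 0 48 0 0; 1 0 97 0 0; 1 0 146 0 0; 1 0 195 0 0; 1 0 236 0 0"

```text
t: 12.8
tool_pos: [0.4062, 0.3347, 0.2735]
orientation: [0.002, -3.138, 0.003]
force: [0.8, -0.8, -0.4]
opening: 0.0278
gripper_force: 15.0
```

Call:
arm_command --increments "1 0 0 0 0; 1 0 0 40 0; 1 0 0 80 0; 1 0 0 110 0; 1 0 0 124 0"

```text
t: 13.3
tool_pos: [0.4057, 0.3304, 0.1481]
orientation: [-0.0, -3.136, 0.007]
force: [-1.3, -6.4, 20.7]
opening: 0.0273
gripper_force: 15.0
```

Call:
arm_command --increments "1 0 0 0 0; 0.5 0 0 0 0; 0.5 0 0 0 0; 0.5 0 0 0 0; 0.5 0 0 -30 0"

```text
t: 13.8
tool_pos: [0.4056, 0.3312, 0.179]
orientation: [0.0, -3.136, 0.006]
force: [-0.1, -0.1, -0.2]
opening: 0.046
gripper_force: 0.0
```

Call:
arm_command --increments "0.5 0 0 -40 0; 0.5 0 0 -80 0; 0.5 0 -40 -90 0; 0.5 0 -90 -90 0; 0.5 0 -140 -90 0"

```text
t: 14.3
tool_pos: [0.4079, 0.1918, 0.274]
orientation: [-0.003, 3.139, 0.001]
force: [1.6, -1.5, 0.1]
opening: 0.0466
gripper_force: 0.0
```

Run:
```python
from h import *
a=robot.read_camera("scene");b=robot.read_camera("side");cv2.imwrite("pics/s1.png",a);cv2.imwrite("pics/d1.png",b)
c=np.hstack([cv2.resize(a[80:300,120:450],None,fx=1.2,fy=1.2),cv2.resize(b[100:320,120:450],None,fx=1.2,fy=1.2)])
cv2.imwrite("pics/c1.png",c)
```

```text
(no output)
```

View pics/c1.png

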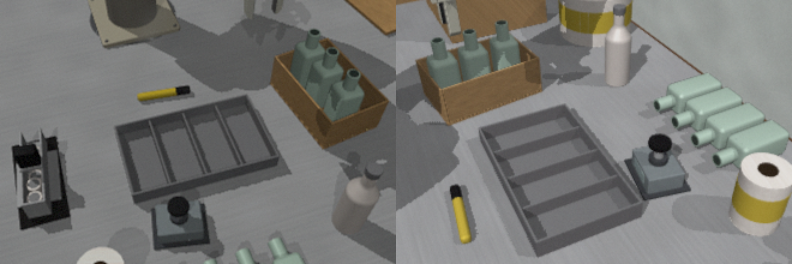

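Call:
arm_command --increments "0.3 0 -50 -250 0; 0.3 0 -50 -250 0; 0.3 0 -50 -250 0; 0.3 0 -50 -250 0; 0.3 0 -50 -250 0"

```text
t: 14.9
tool_pos: [0.4074, 0.1437, 0.5203]
orientation: [-0.001, 3.14, 0.001]
force: [0.6, 0.3, 0.4]
opening: 0.0651
gripper_force: 0.0
```

Call:
arm_command --increments "0.3 0 -50 -250 0; 0.3 0 -50 -250 0; 0.3 0 -50 -250 0; 0.3 0 -50 -250 0; 0.3 0 -50 -250 0"

```text
t: 15.4
tool_pos: [0.4076, 0.0987, 0.7479]
orientation: [-0.001, 3.137, 0.001]
force: [0.2, -0.4, 1.0]
opening: 0.0648
gripper_force: 0.0
```

Call:
arm_command --increments "0.3 0 0 -250 0; 0.3 0 0 -250 0; 0.3 0 0 -250 0; 0.3 0 0 -250 0; 0.3 0 0 -250 0"

```text
t: 15.9
tool_pos: [0.3735, 0.0905, 0.8102]
orientation: [-0.001, 3.111, 0.008]
force: [-1.1, 0.4, -0.6]
opening: 0.0653
gripper_force: 0.0
```

Call:
arm_command --increments "0.3 0 0 -250 0; 0.3 0 0 -250 0; 0.3 0 0 -250 0; 0.3 0 0 -250 0; 0.3 0 0 -250 0"

```text
t: 16.4
tool_pos: [0.3345, 0.0812, 0.8277]
orientation: [-0.0, 3.079, 0.015]
force: [-0.1, 0.8, 0.9]
opening: 0.0654
gripper_force: 0.0
```

Call:
arm_command --increments "0.3 -200 0 -150 0; 0.3 -200 0 -150 0; 0.3 -200 0 -150 0; 0.3 -200 0 -150 0; 0.3 -200 0 -150 0"

```text
t: 16.9
tool_pos: [0.3847, 0.0642, 0.8154]
orientation: [-0.0, 3.08, 0.021]
force: [-0.4, -0.6, -0.2]
opening: 0.0656
gripper_force: 0.0
```

Call:
arm_command --increments "0.3 0 0 0 0; 0.3 0 0 0 0; 0.3 0 0 100 0; 0.3 0 0 100 0; 0.3 0 0 100 0"

```text
t: 17.4
tool_pos: [0.3913, 0.0659, 0.7521]
orientation: [-0.001, 3.076, 0.022]
force: [0.9, -0.6, 1.5]
opening: 0.0651
gripper_force: 0.0
```

Call:
arm_command --increments "0.3 0 0 250 0; 0.3 0 0 250 0; 0.3 0 0 250 0; 0.3 0 0 250 0; 0.3 0 0 250 0"

```text
t: 17.9
tool_pos: [0.406, 0.0694, 0.5124]
orientation: [-0.001, 3.077, 0.022]
force: [1.1, 0.4, -0.1]
opening: 0.0655
gripper_force: 0.0
```

Call:
arm_command --increments "0.3 150 0 130 0; 0.3 150 0 130 0; 0.3 150 0 130 0; 0.3 150 0 130 0; 0.3 150 0 130 0"

```text
t: 18.4
tool_pos: [0.2608, 0.0712, 0.3681]
orientation: [-0.002, 3.088, 0.021]
force: [-1.0, -0.3, -0.1]
opening: 0.0651
gripper_force: 0.0
```

Call:
arm_command --increments "0.3 100 0 0 0; 0.3 100 0 0 0; 0.3 100 0 0 0; 0.3 100 0 0 0; 0.3 100 0 0 0"

```text
t: 18.9
tool_pos: [0.2255, 0.0982, 0.3931]
orientation: [-0.001, 3.12, -0.007]
force: [-0.3, -0.5, 0.5]
opening: 0.065
gripper_force: 0.0
```

```bash
python3 -c "
from plant import robot
print(robot.read_state()['q'].round(3))"
```

```text
[ 0.214 -0.892  1.993 -0.01   2.02  -1.362]
```

Call:
arm_command --increments "0.3 250 -50 0 0; 0.3 250 -50 0 0; 0.3 250 -50 0 0; 0.3 250 -50 0 0; 0.3 250 -50 0 0"

```text
t: 19.4
tool_pos: [0.147, 0.1441, 0.448]
orientation: [-0.002, -3.133, 0.053]
force: [-0.2, -0.0, 0.1]
opening: 0.065
gripper_force: 0.0
```

Call:
arm_command --increments "0.3 0 0 250 0; 0.3 0 0 250 0; 0.3 0 0 250 0; 0.3 0 0 250 0; 0.3 0 0 250 0"

```text
t: 19.9
tool_pos: [0.1827, 0.1738, 0.2302]
orientation: [-0.001, -3.11, 0.087]
force: [1.3, -0.2, 0.0]
opening: 0.0653
gripper_force: 0.0
```

```bash
python3 -c "
from plant import robot
print(robot.read_state()['q'].round(3))"
```

```text
[ 0.597 -0.891  2.294 -0.03   1.796 -0.979]
```

Call:
arm_command --increments "0.3 -120 -50 0 0; 0.3 -120 -100 0 0; 0.3 -120 -150 0 0; 0.3 -120 -200 0 0; 0.3 -120 -210 0 0"

```text
t: 20.4
tool_pos: [0.301, -0.0287, 0.2401]
orientation: [-0.001, -3.111, 0.086]
force: [0.8, 0.0, 0.8]
opening: 0.0655
gripper_force: 0.0
```

Call:
arm_command --increments "0.3 50 0 0 0; 0.3 100 0 0 0; 0.3 150 0 0 0; 0.3 150 0 0 0; 0.3 150 0 0 0"

```text
t: 20.9
tool_pos: [0.2446, -0.0294, 0.2532]
orientation: [-0.002, -3.064, 0.082]
force: [0.4, 0.3, -0.4]
opening: 0.0655
gripper_force: 0.0
```

```bash
python3 -c "
from plant import robot
s=robot.read_state()
print(s['q'].round(3),s['tool_pos'])"
```

```text
[-0.228 -0.892  2.254 -0.072  1.841 -1.815] [ 0.24459202 -0.02937458  0.25315073]
```

Call:
arm_command --increments "0.3 150 0 20 0; 0.3 150 0 20 0; 0.3 150 0 20 0"

```text
t: 21.2
tool_pos: [0.2271, -0.0354, 0.2557]
orientation: [-0.003, -3.016, 0.075]
force: [0.1, 0.1, -0.4]
opening: 0.065
gripper_force: 0.0
```

Call:
arm_command --increments "0.3 150 0 50 0; 0.3 150 0 50 0; 0.3 150 0 50 0"

```text
t: 21.5
tool_pos: [0.2103, -0.0467, 0.2393]
orientation: [-0.007, -2.967, 0.065]
force: [0.4, -0.4, 0.6]
opening: 0.0651
gripper_force: 0.0
```

Call:
arm_command --increments "0.3 50 0 20 0; 0.3 50 0 20 0; 0.3 50 0 20 0"

```text
t: 21.8
tool_pos: [0.1969, -0.0527, 0.2304]
orientation: [-0.011, -2.929, 0.056]
force: [0.3, -0.3, -0.3]
opening: 0.0648
gripper_force: 0.0
```

```bash
python3 -c "
from plant import robot
s=robot.read_state()
print(s['q'].round(3),s['tool_pos'])"
```

```text
[-0.334 -0.892  2.307 -0.11   1.913 -1.924] [ 0.1968593  -0.05265258  0.23043784]
```

Call:
arm_command --increments "0.3 150 20 50 0; 0.3 150 20 50 0; 0.3 150 20 50 0"

```text
t: 22.1
tool_pos: [0.1809, -0.0535, 0.2197]
orientation: [-0.011, -2.883, 0.044]
force: [-0.3, -0.1, 0.7]
opening: 0.065
gripper_force: 0.0
```

Call:
arm_command --increments "0.3 150 20 50 0; 0.3 150 20 50 0; 0.3 150 20 50 0"

```text
t: 22.4
tool_pos: [0.1645, -0.056, 0.212]
orientation: [-0.014, -2.837, 0.031]
force: [-0.2, -0.5, -0.0]
opening: 0.0652
gripper_force: 0.0
```

Call:
arm_command --increments "0.3 150 20 50 0; 0.3 150 20 50 0; 0.3 150 20 50 0"

```text
t: 22.7
tool_pos: [0.1477, -0.0609, 0.208]
orientation: [-0.017, -2.793, 0.017]
force: [-0.5, 0.4, -1.0]
opening: 0.065
gripper_force: 0.0
```

```bash
cat >> h.py <<'E'
def tool():
    s=robot.read_state(); M=R.from_rotvec(s["orientation"]).as_matrix(); return s["tool_pos"],M,s
E
python3 -c "
from h import *
p,M,s=tool();np.set_printoptions(precision=3,suppress=True)
print(s['q'],p);print(M)"
```

```text
[-0.399 -0.892  2.371 -0.155  1.978 -1.996] [ 0.148 -0.061  0.208]
[[-0.94   0.01  -0.342]
 [ 0.014  1.    -0.01 ]
 [ 0.342 -0.014 -0.94 ]]
```

Call:
arm_command --increments "0.3 150 20 50 0; 0.3 150 20 50 0; 0.3 150 20 50 0"

```text
t: 23.0
tool_pos: [0.1299, -0.0696, 0.208]
orientation: [-0.02, -2.748, 0.0]
force: [-0.5, 0.9, -0.2]
opening: 0.0651
gripper_force: 0.0
```

```bash
cat >> h.py <<'E'
def go(*pts):
    """tool-axis mm deltas for world waypoints, successive calls"""
    p,M,s=tool(); np.set_printoptions(precision=3,suppress=True)
    print("t",s["t"],"p",p,"q",s["q"],"\n",M)
    for t in pts:
        d=M.T@(np.array(t)-p)*1000; print(t,"->",d.round(1),np.linalg.norm(d).round()); p=np.array(t)
E
python3 - <<'E'
from h import *
go((.25,-.1,.25),(.36,-.22,.25),(.473,-.334,.25),(.473,-.334,.096))
a=cv2.imread("pics/side0.png");b=cv2.imread("pics/d1.png");print(cv2.absdiff(a,b)[310:420,220:420].mean())
E
```

```text
t 23.0 p [ 0.13  -0.07   0.208] q [-0.448 -0.892  2.381 -0.181  2.005 -2.052] 
 [[-0.924  0.014 -0.383]
 [ 0.014  1.     0.003]
 [ 0.383 -0.003 -0.924]]
(0.25, -0.1, 0.25) -> [-95.3 -28.8 -84.8] 131.0
(0.36, -0.22, 0.25) -> [-103.3 -118.4  -42.5] 163.0
(0.473, -0.334, 0.25) -> [-106.  -112.4  -43.6] 161.0
(0.473, -0.334, 0.096) -> [-59.    0.4 142.3] 154.0
2.3217575757575757
```

Call:
arm_command --increments "0 -30 -9 -28 0; 0 -65 -20 -56 0; 0 -95 -29 -85 0; 0 -95 -29 -85 0" --grip_force 60

```text
t: 23.4
tool_pos: [0.2533, -0.1011, 0.2507]
orientation: [-0.019, -2.748, -0.0]
force: [-0.2, 0.7, -0.1]
opening: 0.0909
gripper_force: 0.0
```

Call:
arm_command --increments "0 -26 -30 -10 0; 0 -52 -60 -20 0; 0 -80 -90 -32 0; 0 -103 -118 -42 0; 0 -103 -118 -42 0"

```text
t: 23.9
tool_pos: [0.3605, -0.2219, 0.2489]
orientation: [-0.022, -2.747, -0.0]
force: [-1.2, 0.6, -0.7]
opening: 0.0929
gripper_force: 0.0
```

Call:
arm_command --increments "0 -26 -30 -10 0; 0 -52 -60 -20 0; 0 -80 -90 -32 0; 0 -106 -112 -43 -0.08; 0 -106 -112 -43 -0.08"

```text
t: 24.4
tool_pos: [0.4732, -0.3346, 0.2475]
orientation: [0.093, -2.746, -0.024]
force: [0.5, -0.1, -1.0]
opening: 0.0929
gripper_force: 0.0
```

Run:
```python
from h import *
go((.473,-.334,.16),(.473,-.334,.096))
a=cv2.imread("pics/side0.png");b=robot.read_camera("side");w=robot.read_camera("wrist")
cv2.imwrite("pics/w2.png",np.hstack([cv2.resize(w,None,fx=.75,fy=.75),cv2.resize(b[180:,180:],None,fx=.97,fy=.97)[:,:360][:,:,:] if 0 else cv2.resize(b[210:420,190:470],(380,315))]))
```

```text
t 24.4 p [ 0.473 -0.335  0.248] q [-0.578  0.398  1.216 -0.217  1.859 -2.244] 
 [[-0.921 -0.062 -0.384]
 [-0.068  0.998  0.004]
 [ 0.383  0.03  -0.923]]
(0.473, -0.334, 0.16) -> [-33.4  -2.1  80.9] 88.0
(0.473, -0.334, 0.096) -> [-24.5  -1.9  59.1] 64.0
```

View pics/w2.png

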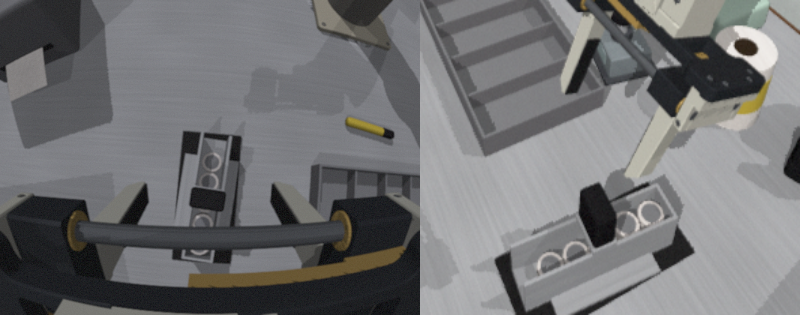

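Call:
arm_command --increments "0 -15 -1 36 0.15; 0 -33 -2 81 0.16; 0 -45 -3 110 0.16; 0 -58 -4 140 0.16; 0 -58 -4 140 0.16"

```text
t: 25.0
tool_pos: [0.4692, -0.33, 0.0945]
orientation: [-0.128, -2.74, 0.017]
force: [-0.6, 0.5, -0.6]
opening: 0.0933
gripper_force: 0.0
```

Run:
```python
from h import *
go((.473,-.334,.096))
b=robot.read_camera("side")
cv2.imwrite("pics/w3.png",cv2.resize(b[270:420,220:440],None,fx=3,fy=3))
```

```text
t 25.0 p [ 0.469 -0.33   0.094] q [-0.576  0.505  1.365 -0.208  1.614 -2.026] 
 [[-0.917  0.088 -0.388]
 [ 0.092  0.996  0.007]
 [ 0.387 -0.03  -0.921]]
(0.473, -0.334, 0.096) -> [-3.3 -3.7 -2.9] 6.0
```

View pics/w3.png

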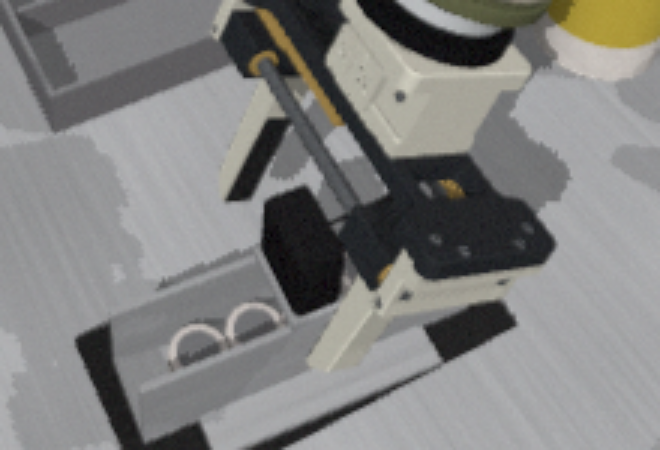

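Call:
arm_command --increments "0 -3 -4 -3 0; 1 -3 -4 -3 0; 1 -3 -4 -3 0; 1 -3 -4 -3 0; 1 -3 -4 -3 0"

```text
t: 25.55
tool_pos: [0.4766, -0.3372, 0.1006]
orientation: [-0.13, -2.747, 0.023]
force: [-0.7, 0.2, -0.4]
opening: 0.0655
gripper_force: 0.0
```

Call:
arm_command --increments "1 0 0 0 0; 1 0 0 0 0; 1 0 0 0 0"

```text
t: 25.85
tool_pos: [0.4763, -0.3365, 0.1]
orientation: [-0.129, -2.746, 0.021]
force: [-1.1, 1.6, 1.6]
opening: 0.0439
gripper_force: 59.7
```

Run:
```python
from h import *
p,M,s=tool();print(s["opening"],s["gripper_force"],s["force"])
go(p+[0,0,.01],p+[0,0,.06])
```

```text
0.04390237130287048 59.736934304237366 [-1.07518553  1.6202743   1.62080397]
t 25.85 p [ 0.476 -0.337  0.1  ] q [-0.578  0.516  1.338 -0.208  1.622 -2.03 ] 
 [[-0.92   0.087 -0.383]
 [ 0.093  0.996  0.003]
 [ 0.381 -0.033 -0.924]]
[ 0.476 -0.337  0.11 ] -> [ 3.8 -0.3 -9.2] 10.0
[ 0.476 -0.337  0.16 ] -> [ 19.1  -1.6 -46.2] 50.0
```

Call:
arm_command --increments "1 8 -1 -19 0; 1 19 -2 -46 0; 1 31 -3 -74 0; 1 42 -4 -100 0; 1 46 -4 -111 0"

```text
t: 26.35
tool_pos: [0.4769, -0.3377, 0.2228]
orientation: [-0.131, -2.75, 0.025]
force: [1.2, -0.0, -4.1]
opening: 0.0439
gripper_force: 59.6
```

```bash
cat >> h.py <<'E'
MG=R.from_rotvec([-0.129,-2.746,0.021]).as_matrix(); PG=np.array([.476,-.3367,.100])
S0=R.from_euler("z",-.09).as_matrix(); O0=np.array([.471,-.334,.004])
def sh(psi):  # tool rot, shaker rot
    M=MG@R.from_euler("z",psi).as_matrix(); return M, M@MG.T@S0
def tcp_for_mouth(psi,m):
    M,S=sh(psi); off=MG.T@(O0+S0@[-.095,0,.008]-PG); return np.array(m)-M@off
def mouth():
    p,M,s=tool(); return p+M@(MG.T@(O0+S0@[-.095,0,.008]-PG))
def psi_now():
    p,M,s=tool(); return (R.from_matrix(MG.T@M)).as_rotvec()
E
python3 - <<'E'
from h import *
np.set_printoptions(precision=3,suppress=True)
b=robot.read_camera("side");p,M,s=tool()
print(p,s["force"],s["opening"],mouth(),psi_now())
for k in (60,90,105,120,135,150,180):
    M,S=sh(np.radians(k)); m=-S[:,0]; print(k,"mouth dir",m,"pitch",np.degrees(np.arcsin(-m[2])).round(1),"roll z of y",S[2,1].round(2),"tcp",tcp_for_mouth(np.radians(k),(.48,-.11,.09)))
cv2.imwrite("pics/w4.png",b[150:420,180:520])
E
```

```text
[ 0.477 -0.338  0.224] [ 0.611 -0.104 -1.282] 0.043879821583990786 [ 0.378 -0.327  0.135] [ 0.003 -0.005  0.002]
60 mouth dir [-0.499  0.842 -0.203] pitch 11.7 roll z of y -0.32 tcp [ 0.544 -0.166  0.193]
90 mouth dir [-0.063  0.921 -0.384] pitch 22.6 roll z of y -0.35 tcp [ 0.516 -0.169  0.204]
105 mouth dir [ 0.154  0.867 -0.474] pitch 28.3 roll z of y -0.33 tcp [ 0.502 -0.164  0.21 ]
120 mouth dir [ 0.351  0.754 -0.556] pitch 33.8 roll z of y -0.29 tcp [ 0.49  -0.155  0.215]
135 mouth dir [ 0.514  0.589 -0.624] pitch 38.6 roll z of y -0.22 tcp [ 0.48  -0.144  0.219]
150 mouth dir [ 0.632  0.385 -0.673] pitch 42.3 roll z of y -0.14 tcp [ 0.474 -0.13   0.222]
180 mouth dir [ 0.704 -0.087 -0.705] pitch 44.8 roll z of y 0.06 tcp [ 0.472 -0.1    0.223]
```

View pics/w4.png

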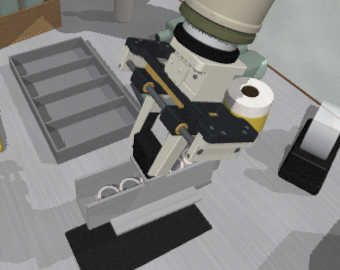

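Run:
```python
from h import *
a=tcp_for_mouth(np.radians(30),(.47,-.2,.14));b=tcp_for_mouth(np.radians(60),(.51,-.125,.12));print(a,b)
go(a)
M,S=sh(np.radians(30));print((M.T@(b-a)*1000).round(1))
w=robot.read_camera("wrist");cv2.imwrite("pics/wr.png",w)
g=w.min(axis=2).astype(int);sat=w.max(axis=2).astype(int)-g
print([(t,(g>t).sum()) for t in(170,190,210)])
m=((g>165)&(sat<35)).astype(np.uint8);n,l,st,c=cv2.connectedComponentsWithStats(m)
for i in range(1,n):
    if st[i,4]>15: print(c[i].round(),st[i])
```

```text
[ 0.55734778 -0.23895932  0.23298436] [ 0.5739268  -0.18134565  0.22262595]
t 26.4 p [ 0.477 -0.338  0.224] q [-0.578  0.416  1.235 -0.215  1.815 -2.072] 
 [[-0.921  0.088 -0.379]
 [ 0.095  0.995 -0.   ]
 [ 0.377 -0.036 -0.926]]
[ 0.557 -0.239  0.233] -> [-60.9 105.  -39. ] 127.0
[17.6 58.1  3.4]
[(170, np.int64(198)), (190, np.int64(42)), (210, np.int64(0))]
[293. 186.] [283 168  18  38 106]
[295. 223.] [284 211  18  30  99]
[271. 340.] [264 334  17  12  74]
[274. 354.] [266 350  20  12 106]
```

View pics/wr.png

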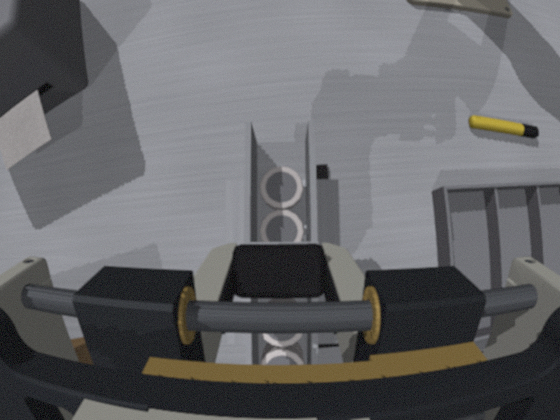

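Call:
arm_command --increments "1 -15 26 -10 0.13; 1 -30 52 -20 0.26; 1 -45 79 -30 0.39; 1 -61 105 -39 0.52; 1 -61 105 -39 0.52"

```text
t: 26.95
tool_pos: [0.5578, -0.2344, 0.2265]
orientation: [-0.835, -2.631, 0.162]
force: [-0.5, 0.1, -3.3]
opening: 0.0435
gripper_force: 59.7
```

Call:
arm_command --increments "1 4 14 1 0.13; 1 9 29 2 0.26; 1 13 44 3 0.39; 1 18 58 3 0.52; 1 18 58 3 0.52"

```text
t: 27.45
tool_pos: [0.5718, -0.1789, 0.2169]
orientation: [-1.499, -2.354, 0.296]
force: [-0.4, -0.8, -3.4]
opening: 0.0439
gripper_force: 59.7
```

```bash
cat >> h.py <<'E'
TC=np.array([.512,.008]); TY=-.035
def wpx(pts):
    m=robot.camera_model("wrist"); K=np.array([[m["fx"],0,m["cx"]],[0,m["fy"],m["cy"]],[0,0,1]])
    u=cv2.fisheye.undistortPoints(np.array(pts,float).reshape(-1,1,2),K,np.zeros(4)).reshape(-1,2)
    Rm=np.array(m["rotation"]);Rm=R.from_rotvec(Rm).as_matrix() if Rm.ndim==1 else Rm
    d=np.c_[u,np.ones(len(u))]@Rm.T; return np.array(m["eye"]),d
def caps(name=None):
    p,M,s=tool(); w=robot.read_camera("wrist")
    if name: cv2.imwrite(name,w)
    g=w.min(axis=2).astype(int);sat=w.max(axis=2).astype(int)-g
    m=((g>150)&(sat<40)).astype(np.uint8); m=cv2.morphologyEx(m,cv2.MORPH_CLOSE,np.ones((3,3)))
    n,l,st,c=cv2.connectedComponentsWithStats(m)
    print("t %.2f psi %s mouth %s"%(s["t"],psi_now().round(3),mouth().round(3)))
    for i in range(1,n):
        if st[i,4]<25: continue
        x,y=st[i,0]+st[i,2]/2,st[i,1]+st[i,3]/2
        if 248<x<314 and 120<y<420: print(" chute",(int(x),int(y)),st[i,4]); continue
        e,d=wpx([(x,y)]); q=e+d[0]*((.022-e[2])/d[0][2]); v=R.from_euler("z",-TY).as_matrix()[:2,:2]@(q[:2]-TC)
        if abs(v[0])<.12 and abs(v[1])<.19: print(" tray",v.round(3),(int(x),int(y)),st[i,4])
E
python3 - <<'E'
from h import *
np.set_printoptions(precision=3,suppress=True)
caps("pics/wr2.png");p,M,s=tool();print(s["force"],s["q"])
for k,m in((75,(.51,-.125,.085)),): go(tcp_for_mouth(np.radians(k),m))
E
```

```text
t 27.45 psi [0.002 0.002 1.036] mouth [ 0.507 -0.124  0.115]
 chute (313, 179) 400
 tray [ 0.101 -0.176] (376, 234) 3887
 chute (284, 239) 79
 chute (303, 349) 1028
[-0.13  -0.589 -3.666] [-0.321  0.51   1.126 -0.125  1.881 -0.777]
t 27.5 p [ 0.572 -0.18   0.217] q [-0.321  0.51   1.126 -0.125  1.881 -0.777] 
 [[-0.393  0.835 -0.385]
 [ 0.904  0.427  0.003]
 [ 0.167 -0.347 -0.923]]
[ 0.56  -0.185  0.193] -> [-3.4 -3.4 26.8] 27.0
```

View pics/wr2.png

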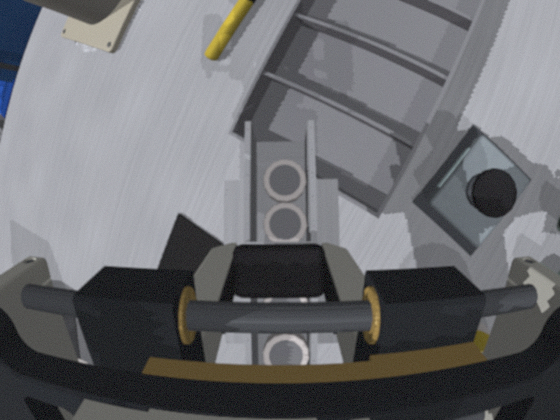

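Run:
```python
import cv2,numpy as np
w=cv2.imread("pics/wr2.png").astype(int)
print("ring",w[160:164,280:290:3].tolist());print("floor",w[145,275:295:6].tolist(),"inside",w[180,280:292:4].tolist(),"table",w[100,150:170:8].tolist(),"tray",w[100,330:350:8].tolist())
b=(w[:,:,2]-w[:,:,0]); m=((b>8)&(w.min(2)>120)).astype(np.uint8)
n,l,st,c=cv2.connectedComponentsWithStats(m)
for i in range(1,n):
    if st[i,4]>20: print(st[i])
```

```text
ring [[[139, 137, 139], [145, 143, 146], [142, 142, 146], [134, 132, 135]], [[143, 140, 149], [146, 144, 149], [145, 145, 148], [145, 145, 148]], [[145, 148, 151], [148, 145, 152], [147, 146, 149], [150, 146, 151]], [[146, 148, 150], [145, 144, 148], [144, 142, 146], [149, 149, 152]]]
floor [[126, 121, 121], [126, 120, 118], [127, 125, 121], [129, 125, 124]] inside [[101, 100, 97], [99, 96, 96], [99, 95, 95]] table [[182, 173, 173], [180, 177, 173], [171, 166, 165]] tray [[130, 124, 124], [81, 76, 75], [86, 84, 86]]
[  61    0   73   52 1584]
[204   0  34  59  65]
```

Call:
arm_command --increments "1 -1 -1 12 0.14; 1 -3 -3 24 0.26; 1 -3 -3 27 0.26; 1 -3 -3 27 0.26"

```text
t: 27.9
tool_pos: [0.56, -0.185, 0.1942]
orientation: [-1.802, -2.163, 0.356]
force: [-0.4, 0.2, -3.7]
opening: 0.0435
gripper_force: 59.7
```

```bash
python3 - <<'E'
s=open('h.py').read()
a=s.index('    g=w.min(axis=2).astype(int);sat'); b=s.index('    n,l,st,c=cv2.connectedComponentsWithStats(m)\n    print("t %')
s=s[:a]+'''    f=cv2.GaussianBlur(w,(5,5),0).astype(int); rb=f[:,:,2]-f[:,:,0]
    m=((rb>=1)&(rb<12)&(f.min(2)>100)).astype(np.uint8); m=cv2.morphologyEx(m,cv2.MORPH_CLOSE,np.ones((5,5)))
'''+s[b:]
open('h.py','w').write(s)
E
python3 - <<'E'
from h import *
np.set_printoptions(precision=3,suppress=True)
caps("pics/wr3.png")
for k in (90,105,120): go(tcp_for_mouth(np.radians(k),(.51,-.125,.085)))
E
```

```text
t 27.90 psi [ 0.    -0.     1.296] mouth [ 0.51  -0.125  0.087]
 chute (285, 200) 1154
 chute (306, 300) 27
 chute (291, 349) 469
t 27.95 p [ 0.561 -0.185  0.195] q [-0.332  0.494  1.188 -0.127  1.832 -0.523] 
 [[-0.166  0.909 -0.383]
 [ 0.984  0.18   0.003]
 [ 0.072 -0.376 -0.924]]
[ 0.546 -0.184  0.199] -> [  3.9 -15.    1.7] 16.0
t 27.95 p [ 0.561 -0.185  0.195] q [-0.332  0.494  1.188 -0.127  1.832 -0.523] 
 [[-0.166  0.909 -0.383]
 [ 0.984  0.18   0.003]
 [ 0.072 -0.376 -0.924]]
[ 0.532 -0.179  0.205] -> [ 11.3 -28.6   1.7] 31.0
t 27.95 p [ 0.561 -0.185  0.195] q [-0.332  0.494  1.188 -0.127  1.832 -0.523] 
 [[-0.166  0.909 -0.383]
 [ 0.984  0.18   0.003]
 [ 0.072 -0.376 -0.924]]
[ 0.52 -0.17  0.21] -> [ 21.9 -39.8   1.7] 45.0
```

Call:
arm_command --increments "1 2 -8 1 0.14; 1 4 -15 2 0.27; 1 4 -15 2 0.27; 1 4 -15 2 0.27"

```text
t: 28.35
tool_pos: [0.5463, -0.1833, 0.2]
orientation: [-2.1, -1.923, 0.414]
force: [0.7, -0.2, -3.2]
opening: 0.0439
gripper_force: 59.7
```

Run:
```python
from h import *
np.set_printoptions(precision=3,suppress=True)
caps("pics/wr4.png")
for k in (95,100): go(tcp_for_mouth(np.radians(k),(.51,-.125,.085)))
```

```text
t 28.35 psi [-0.    -0.002  1.566] mouth [ 0.511 -0.125  0.085]
 chute (285, 193) 1453
 chute (286, 300) 152
 chute (286, 346) 321
t 28.4 p [ 0.546 -0.183  0.2  ] q [-0.337  0.45   1.236 -0.128  1.825 -0.257] 
 [[ 0.082  0.921 -0.381]
 [ 0.996 -0.088  0.002]
 [-0.032 -0.38  -0.924]]
[ 0.541 -0.183  0.201] -> [ 0.1 -5.5  0.6] 6.0
t 28.4 p [ 0.546 -0.183  0.2  ] q [-0.337  0.45   1.236 -0.128  1.825 -0.257] 
 [[ 0.082  0.921 -0.381]
 [ 0.996 -0.088  0.002]
 [-0.032 -0.38  -0.924]]
[ 0.536 -0.181  0.203] -> [  1.3 -10.6   0.6] 11.0
```

```bash
sed -i 's/print(" chute",(int(x),int(y)),st\[i,4\])/print(" chute rows",st[i,1],st[i,1]+st[i,3],"cols",st[i,0],st[i,0]+st[i,2],st[i,4])/' h.py; python3 -c "
from h import *
caps()"
```

```text
t 28.40 psi [-0.    -0.002  1.566] mouth [ 0.51  -0.125  0.085]
 chute rows 142 241 cols 262 308 1572
 chute rows 334 357 cols 265 308 290
```

Call:
arm_command --increments "1 0 -6 1 0.09; 1 0 -6 1 0.09"

```text
t: 28.65
tool_pos: [0.5399, -0.1825, 0.2008]
orientation: [-2.196, -1.828, 0.434]
force: [1.0, 0.0, -3.8]
opening: 0.0441
gripper_force: 59.7
```

```bash
python3 -c "
from h import *
caps('pics/wr5.png')
np.set_printoptions(precision=3,suppress=True)
for k in (100,105): go(tcp_for_mouth(np.radians(k),(.51,-.125,.085)))"
```

```text
t 28.65 psi [ 0.000e+00 -1.000e-03  1.657e+00] mouth [ 0.509 -0.125  0.084]
 tray [ 0.    -0.086] (300, 85) 784
 chute rows 107 241 cols 262 307 2163
 chute rows 298 303 cols 270 301 109
t 28.7 p [ 0.54  -0.183  0.201] q [-0.339  0.434  1.256 -0.129  1.823 -0.167] 
 [[ 0.166  0.909 -0.382]
 [ 0.984 -0.179  0.002]
 [-0.066 -0.376 -0.924]]
[ 0.536 -0.181  0.203] -> [ 0.8 -4.5 -0.8] 5.0
t 28.7 p [ 0.54  -0.183  0.201] q [-0.339  0.434  1.256 -0.129  1.823 -0.167] 
 [[ 0.166  0.909 -0.382]
 [ 0.984 -0.179  0.002]
 [-0.066 -0.376 -0.924]]
[ 0.532 -0.179  0.205] -> [ 1.9 -9.5 -0.8] 10.0
```

Call:
arm_command --increments "1 45 -8 0 -0.1; 1 80 -8 0 -0.18"

```text
t: 28.9
tool_pos: [0.5463, -0.1015, 0.1987]
orientation: [-2.002, -2.008, 0.394]
force: [0.6, -0.3, -3.7]
opening: 0.0435
gripper_force: 59.8
```

```bash
python3 -c "
from h import *
caps('pics/wr6.png')
np.set_printoptions(precision=3,suppress=True)
for k in (92,): go(tcp_for_mouth(np.radians(k),(.51,-.046,.085)))"
```

```text
t 28.90 psi [-0.002  0.     1.464] mouth [ 0.506 -0.036  0.086]
 tray [ 0.042 -0.016] (358, 111) 930
 chute rows 137 242 cols 264 307 1482
 tray [ 0.012 -0.083] (323, 177) 54
 tray [ 0.042 -0.179] (343, 271) 1296
 chute rows 298 303 cols 267 274 27
 chute rows 364 365 cols 266 296 30
t 28.95 p [ 0.547 -0.096  0.198] q [-0.216  0.407  1.295 -0.08   1.823 -0.234] 
 [[-0.01   0.924 -0.382]
 [ 1.     0.013  0.005]
 [ 0.009 -0.382 -0.924]]
[ 0.544 -0.104  0.2  ] -> [-8.5 -4.  -0.7] 9.0
```

View pics/wr6.png

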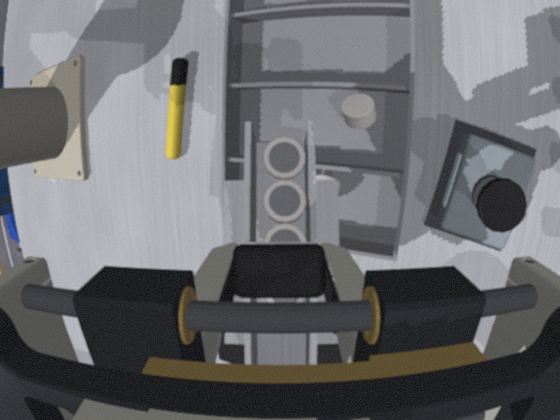

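Call:
arm_command --increments "1 40 0 0 0; 1 66 0 0 0; 1 66 0 0 0.1; 1 66 -2 0 0.13"

```text
t: 29.35
tool_pos: [0.5449, -0.0357, 0.1991]
orientation: [-2.145, -1.879, 0.424]
force: [0.7, 0.9, -3.6]
opening: 0.0437
gripper_force: 59.8
```

```bash
python3 -c "
from h import *
caps('pics/wr7.png')
p,M,s=tool();print(M.T[:,1])"
```

```text
t 29.35 psi [ 1.00e-03 -2.00e-03  1.61e+00] mouth [0.511 0.022 0.084]
 tray [-0.014  0.054] (293, 94) 1435
 chute rows 120 161 cols 263 305 557
 tray [ 0.072 -0.012] (385, 157) 627
 tray [ 0.026 -0.125] (343, 265) 1417
 chute rows 364 365 cols 262 298 36
[ 0.99121789 -0.13222859  0.00164242]
```

Call:
arm_command --increments "1 45 -6 0 -0.12; 1 75 -6 0 -0.2"

```text
t: 29.6
tool_pos: [0.5484, 0.0392, 0.1982]
orientation: [-1.926, -2.071, 0.378]
force: [1.6, 1.4, -3.6]
opening: 0.0438
gripper_force: 59.8
```

```bash
python3 -c "
from h import *
caps('pics/wr8.png')
p,M,s=tool();print(M.T[:,1])"
```

```text
t 29.60 psi [-0.002  0.     1.396] mouth [0.504 0.104 0.087]
 tray [0.032 0.068] (349, 173) 615
 tray [0.005 0.065] (322, 171) 117
 tray [ 0.043 -0.033] (342, 271) 1288
 tray [-0.11 -0.08] (215, 271) 1263
 tray [ 0.073 -0.008] (375, 256) 510
 chute rows 363 365 cols 263 296 35
[0.99665938 0.0815458  0.00451316]
```

View pics/wr8.png

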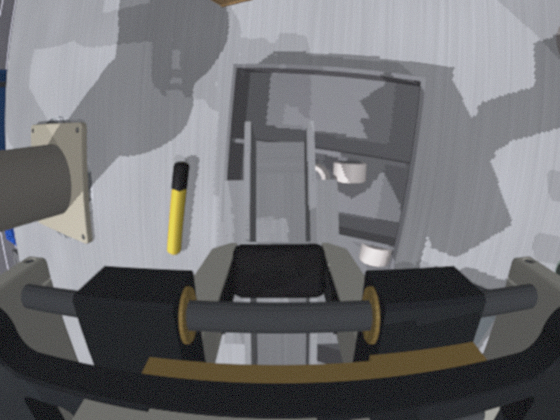

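Call:
arm_command --increments "1 8 0 0 0.12; 1 8 0 0 0.25; 1 8 0 0 0.3; 1 8 0 0 0.35; 1 8 0 0 0.35"

```text
t: 30.15
tool_pos: [0.5481, 0.0458, 0.1981]
orientation: [-2.295, -1.723, 0.454]
force: [-0.0, -0.2, -2.6]
opening: 0.0438
gripper_force: 59.8
```

```bash
python3 -c "
from h import *
caps('pics/wr9.png')
p,M,s=tool();print(M.T[:,1]);b=robot.read_camera('side');c=robot.read_camera('scene');cv2.imwrite('pics/d9.png',b);cv2.imwrite('pics/s9.png',c)
np.set_printoptions(precision=3,suppress=True)
for n,w in(('side',b),('scene',c)):
    f=cv2.GaussianBlur(w,(3,3),0).astype(int); rb=f[:,:,2]-f[:,:,0]
    m=((rb>=1)&(rb<14)&(f.min(2)>120)).astype(np.uint8)
    k,l,st,ce=cv2.connectedComponentsWithStats(m)
    for i in range(1,k):
        if st[i,4]>12:
            v=R.from_euler('z',-TY).as_matrix()[:2,:2]@(plane(n,[ce[i]],.016)[0][:2]-TC)
            if abs(v[0])<.11 and abs(v[1])<.18: print(n,v,st[i])
"
```

```text
t 30.15 psi [-0.000e+00 -1.000e-03  1.759e+00] mouth [0.522 0.101 0.08 ]
 tray [0.061 0.068] (366, 147) 614
 tray [0.01  0.053] (319, 170) 122
 tray [0.037 0.022] (352, 197) 775
 tray [ 0.071 -0.014] (391, 227) 527
 tray [ 0.012 -0.06 ] (342, 271) 1350
 tray [-0.001 -0.174] (346, 347) 469
 chute rows 364 365 cols 260 301 41
[ 0.96077907 -0.27730417  0.00244446]
side [0.064 0.077] [260 213  11   2  13]
side [0.051 0.062] [258 215  11   8  49]
side [-0.018  0.056] [225 220  24  18 249]
side [0.034 0.03 ] [255 225  14   9  98]
side [0.072 0.003] [276 225  14  17 112]
side [ 0.014 -0.092] [268 259  17  16 217]
side [-0.057 -0.099] [237 271  17  19 179]
scene [-0.058 -0.095] [236 190  11   9  55]
scene [-0.002  0.048] [293 195  11   5  29]
scene [0.029 0.024] [287 204  12  10  87]
scene [ 0.003 -0.1  ] [240 207  10  12  89]
scene [0.056 0.075] [312 210   5   5  21]
scene [ 0.062 -0.006] [281 218   9   8  55]
```

```bash
python3 -c "
from h import *
go(tcp_for_mouth(np.radians(130),(.49,.12,.085)))"
```

```text
t 30.3 p [0.548 0.046 0.198] q [-0.009  0.395  1.31  -0.001  1.829  0.273] 
 [[ 0.257  0.888 -0.382]
 [ 0.961 -0.277  0.002]
 [-0.104 -0.368 -0.924]]
[0.493 0.082 0.213] -> [ 18.7 -63.8   7.3] 67.0
```

Call:
arm_command --increments "1 5 -16 2 0.14; 1 10 -34 4 0.28; 1 15 -52 6 0.42; 1 19 -64 7 0.51; 1 19 -64 7 0.51"

```text
t: 30.8
tool_pos: [0.4928, 0.0835, 0.2138]
orientation: [-2.723, -1.116, 0.539]
force: [-0.4, 0.3, -3.4]
opening: 0.0437
gripper_force: 59.8
```

```bash
cat >> h.py <<'E'
def look(tag):
    np.set_printoptions(precision=3,suppress=True)
    caps(f'pics/w{tag}.png')
    for n in('side','scene'):
        w=robot.read_camera(n); cv2.imwrite(f'pics/{n}{tag}.png',w)
        f=cv2.GaussianBlur(w,(3,3),0).astype(int); rb=f[:,:,2]-f[:,:,0]
        m=((rb>=1)&(rb<14)&(f.min(2)>120)).astype(np.uint8)
        k,l,st,ce=cv2.connectedComponentsWithStats(m)
        for i in range(1,k):
            if st[i,4]>12:
                v=R.from_euler('z',-TY).as_matrix()[:2,:2]@(plane(n,[ce[i]],.016)[0][:2]-TC)
                if abs(v[0])<.11 and abs(v[1])<.18: print(n,v,st[i])
E
python3 -c "
from h import *
look('10')"
```

```text
t 30.80 psi [-0.001 -0.002  2.267] mouth [0.49  0.121 0.086]
 tray [0.061 0.067] (401, 99) 638
 tray [-0.016  0.056] (347, 155) 974
 tray [0.035 0.021] (409, 152) 880
 tray [ 0.072 -0.014] (458, 158) 504
 tray [ 0.013 -0.1  ] (451, 244) 415
 tray [-0.116 -0.059] (342, 271) 1270
 tray [-0.041 -0.096] (410, 264) 53
 chute rows 363 365 cols 260 312 52
side [0.061 0.075] [258 208  13  15 148]
side [-0.018  0.056] [225 220  24  18 253]
side [0.034 0.03 ] [255 225  14   9  98]
side [0.072 0.003] [276 225  14  16 111]
side [ 0.014 -0.092] [268 259  17  16 215]
side [-0.057 -0.099] [237 271  17  18 178]
scene [-0.043  0.063] [294 182  10   7  47]
scene [-0.056 -0.096] [236 190  11   9  47]
scene [-0.007  0.05 ] [293 191  11   9  43]
scene [0.029 0.024] [287 204  12  10  88]
scene [ 0.004 -0.099] [240 207  10  12  89]
scene [0.05  0.074] [309 207   9   8  56]
scene [ 0.062 -0.006] [281 218   9   8  55]
```

```bash
python3 -c "
from h import *
go(tcp_for_mouth(np.radians(175),(.47,.125,.09)))"
```

```text
t 30.95 p [0.494 0.082 0.213] q [0.048 0.251 1.457 0.021 1.825 0.84 ] 
 [[ 0.657  0.65  -0.382]
 [ 0.704 -0.71   0.002]
 [-0.27  -0.27  -0.924]]
[0.461 0.13  0.223] -> [  9.6 -57.9   3.3] 59.0
```

Call:
arm_command --increments "1 2 -12 1 0.14; 1 4 -24 2 0.28; 1 6 -36 2 0.42; 1 8 -48 3 0.56; 1 10 -58 3 0.7"

```text
t: 31.45
tool_pos: [0.4613, 0.1311, 0.2229]
orientation: [-3.063, -0.113, 0.609]
force: [1.8, 0.3, -3.1]
opening: 0.0436
gripper_force: 59.8
```

Call:
arm_command --increments "1 25 0 -10 0; 1 -10 0 4 0; 1 25 0 -10 0; 1 0 0 0 0; 1 0 0 0 0"

```text
t: 31.95
tool_pos: [0.4588, 0.1305, 0.2193]
orientation: [-3.06, -0.121, 0.623]
force: [-0.1, 1.0, -1.9]
opening: 0.0436
gripper_force: 60.0
```

```bash
python3 -c "
from h import *
look('11');p,M,s=tool();print(M,s['force'],s['q'])"
```

```text
t 31.95 psi [ 0.005 -0.002  2.969] mouth [0.469 0.13  0.088]
 tray [0.059 0.066] (361, 13) 547
 tray [ 0.076 -0.016] (445, 17) 557
 tray [0.036 0.02 ] (402, 47) 936
 tray [-0.013  0.056] (357, 88) 1032
 tray [ 0.014 -0.102] (497, 96) 450
 tray [-0.05  -0.099] (475, 147) 141
side [0.061 0.075] [258 207  13  16 154]
side [-0.017  0.056] [225 220  24  18 252]
side [0.034 0.03 ] [255 225  14   9  99]
side [0.072 0.003] [276 225  14  16 110]
side [ 0.014 -0.092] [268 259  17  16 213]
side [-0.057 -0.099] [237 271  17  19 174]
scene [-0.043  0.064] [294 182  10   7  48]
scene [-0.057 -0.096] [236 190  11   9  49]
scene [-0.007  0.049] [293 191  11   9  45]
scene [0.029 0.024] [287 204  12  10  89]
scene [ 0.004 -0.1  ] [240 207  10  12  88]
scene [0.05  0.074] [309 207   9   8  56]
scene [ 0.062 -0.006] [281 218   9   8  54]
[[ 0.922  0.072 -0.38 ]
 [ 0.079 -0.997  0.003]
 [-0.379 -0.032 -0.925]] [ 0.141 -0.341 -2.294] [0.131 0.182 1.515 0.054 1.83  1.627]
```

```bash
python3 -c "
from h import *
p,M,s=tool();psi=psi_now()[2];np.set_printoptions(precision=1,suppress=True)
for k,t in((2.3,(.5,.03,.26)),(1.6,(.55,-.1,.26)),(.9,(.55,-.21,.25)),(.2,(.5,-.3,.23)),(0,(.476,-.337,.18)),(0,(.476,-.337,.106))):
    print(k-psi,sh(psi)[0].T@(np.array(t)-p)*1000);p=np.array(t);psi=k"
```

```text
-0.6697159945751481 [ 13.2 102.2 -48. ]
-0.6999999999999997 [-54.6 126.6 -19.6]
-0.7000000000000001 [-108.7   17.2    8.9]
-0.7 [-54.5 -81.5  37.3]
-0.2 [ -7.8 -36.5  55.3]
0 [-28.2   2.4  68.4]
```

Call:
arm_command --increments "1 3 20 -40 -0.13; 1 6 40 -48 -0.27; 1 9 62 -48 -0.41; 1 12 82 -48 -0.55; 1 13 102 -48 -0.67"

```text
t: 32.6
tool_pos: [0.5001, 0.0293, 0.2612]
orientation: [-2.742, -1.085, 0.537]
force: [0.0, 0.6, -3.2]
opening: 0.0438
gripper_force: 60.0
```

Call:
arm_command --increments "1 -11 25 -4 -0.14; 1 -22 50 -8 -0.28; 1 -33 76 -12 -0.42; 1 -44 102 -16 -0.56; 1 -55 127 -20 -0.7"

```text
t: 33.1
tool_pos: [0.5501, -0.1017, 0.262]
orientation: [-2.132, -1.896, 0.417]
force: [-0.2, -0.3, -3.2]
opening: 0.0433
gripper_force: 60.0
```

Call:
arm_command --increments "1 -22 3 2 -0.14; 1 -44 6 4 -0.28; 1 -66 10 5 -0.42; 1 -88 14 7 -0.56; 1 -109 17 9 -0.7"

```text
t: 33.6
tool_pos: [0.5494, -0.2119, 0.2519]
orientation: [-1.322, -2.454, 0.258]
force: [0.2, 0.6, -3.7]
opening: 0.0437
gripper_force: 60.0
```

Call:
arm_command --increments "1 -11 -16 7 -0.14; 1 -22 -32 15 -0.28; 1 -33 -49 22 -0.42; 1 -44 -65 30 -0.56; 1 -54 -81 37 -0.7"

```text
t: 34.1
tool_pos: [0.4991, -0.3012, 0.2321]
orientation: [-0.396, -2.727, 0.077]
force: [0.5, 0.3, -2.3]
opening: 0.0438
gripper_force: 60.0
```

Call:
arm_command --increments "1 -3 -15 20 -0.1; 1 -6 -30 40 -0.2; 1 -8 -36 55 -0.2; 1 -8 -36 55 -0.2; 1 -8 -36 55 -0.2"

```text
t: 34.6
tool_pos: [0.4755, -0.3362, 0.1814]
orientation: [-0.133, -2.747, 0.023]
force: [0.0, 0.5, -3.1]
opening: 0.0437
gripper_force: 60.0
```

```bash
python3 -c "
from h import *
print(psi_now());go((.476,-.337,.13),(.476,-.337,.104))
b=robot.read_camera('side');cv2.imwrite('pics/r1.png',b)"
```

```text
[ 0.00079711 -0.00143177  0.0028715 ]
t 34.6 p [ 0.476 -0.336  0.181] q [-0.578  0.44   1.283 -0.211  1.749 -2.055] 
 [[-0.92   0.09  -0.381]
 [ 0.096  0.995  0.002]
 [ 0.38  -0.034 -0.924]]
(0.476, -0.337, 0.13) -> [-20.    1.   47.3] 51.0
(0.476, -0.337, 0.104) -> [-9.9  0.9 24. ] 26.0
```

Call:
arm_command --increments "1 -10 0 24 0; 1 -20 1 47 0; 1 -25 1 60 0; 1 -29 2 69 0; 1 -29 2 69 0"

```text
t: 35.15
tool_pos: [0.4754, -0.3363, 0.1049]
orientation: [-0.129, -2.745, 0.021]
force: [-1.4, 0.5, -3.5]
opening: 0.044
gripper_force: 60.0
```

Call:
arm_command --increments "1 0 0 1 0; 1 -1 0 2 0; 1 -1 0 3 0; 1 -1 0 3 0"

```text
t: 35.55
tool_pos: [0.4756, -0.3372, 0.103]
orientation: [-0.13, -2.747, 0.023]
force: [0.5, -0.7, -4.5]
opening: 0.0436
gripper_force: 60.0
```

Call:
arm_command --increments "1 -1 0 2 0; 1 -1 0 2 0"

```text
t: 35.75
tool_pos: [0.4757, -0.3375, 0.1017]
orientation: [-0.13, -2.747, 0.023]
force: [-2.3, 0.2, 3.9]
opening: 0.0436
gripper_force: 60.0
```

Call:
arm_command --increments "0.4 0 0 0 0; 0.2 0 0 0 0; 0.2 0 0 0 0; 0.2 8 0 -20 0; 0.2 24 0 -60 0"

```text
t: 36.25
tool_pos: [0.4741, -0.3335, 0.1614]
orientation: [-0.128, -2.74, 0.016]
force: [0.6, -0.5, 0.5]
opening: 0.0735
gripper_force: 0.0
```

Call:
arm_command --increments "0.3 15 0 -40 0; 0.3 28 0 -75 0; 0.3 28 0 -75 0"

```text
t: 36.55
tool_pos: [0.4816, -0.3339, 0.2519]
orientation: [-0.131, -2.755, 0.03]
force: [-0.1, -0.7, -0.1]
opening: 0.0653
gripper_force: 0.0
```

```bash
python3 -c "
from h import *
look('12');go((.8,0,.27))"
```

```text
t 36.55 psi [ 0.004 -0.007  0.002] mouth [ 0.382 -0.323  0.16 ]
 tray [-0.055 -0.098] (469, 217) 250
 tray [-0.016  0.052] (547, 236) 353
 tray [ 0.002 -0.098] (472, 260) 145
 tray [0.036 0.024] (537, 274) 578
 tray [ 0.039 -0.029] (511, 281) 36
 chute rows 363 364 cols 233 273 40
 chute rows 363 364 cols 283 327 44
side [0.061 0.075] [257 207  15  16 174]
side [-0.018  0.057] [224 220  25  18 280]
side [0.034 0.03 ] [255 225  15  10 103]
side [0.072 0.001] [276 225  14  17 129]
side [ 0.014 -0.092] [268 258  17  17 229]
side [-0.057 -0.099] [237 271  17  18 191]
scene [-0.043  0.063] [294 181  10   9  56]
scene [-0.058 -0.095] [236 190  11   9  58]
scene [-0.008  0.049] [292 191  12   9  48]
scene [0.029 0.024] [287 204  12  10  86]
scene [ 0.003 -0.1  ] [240 207  10  12  83]
scene [0.051 0.074] [309 207   9   9  61]
scene [ 0.062 -0.006] [281 218   9   8  57]
t 36.7 p [ 0.479 -0.332  0.244] q [-0.571  0.409  1.207 -0.215  1.855 -2.073] 
 [[-0.92   0.087 -0.382]
 [ 0.094  0.996  0.002]
 [ 0.381 -0.033 -0.924]]
(0.8, 0, 0.27) -> [-254.2  358.1 -145.5] 463.0
```

```bash
python3 -c "
import cv2,numpy as np
a=cv2.imread('pics/scene12.png')[158:248,212:356];b=cv2.imread('pics/side12.png')[185:310,185:330]
a=cv2.resize(a,(480,300),interpolation=cv2.INTER_CUBIC);b=cv2.resize(b,(348,300),interpolation=cv2.INTER_CUBIC)
c=cv2.imread('pics/side12.png')[310:420,220:420];c=cv2.resize(c,(480,264))
w=cv2.imread('pics/w11.png')[0:240,300:560];w=cv2.resize(w,(312,288))
o=np.zeros((600,800,3),np.uint8);o[:300,:480]=a;o[:300,480:800]=b[:,:320];o[310:574,:480]=c;o[305:593,484:796]=w
cv2.imwrite('pics/z.png',o)"
```

```text
(no output)
```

View pics/z.png

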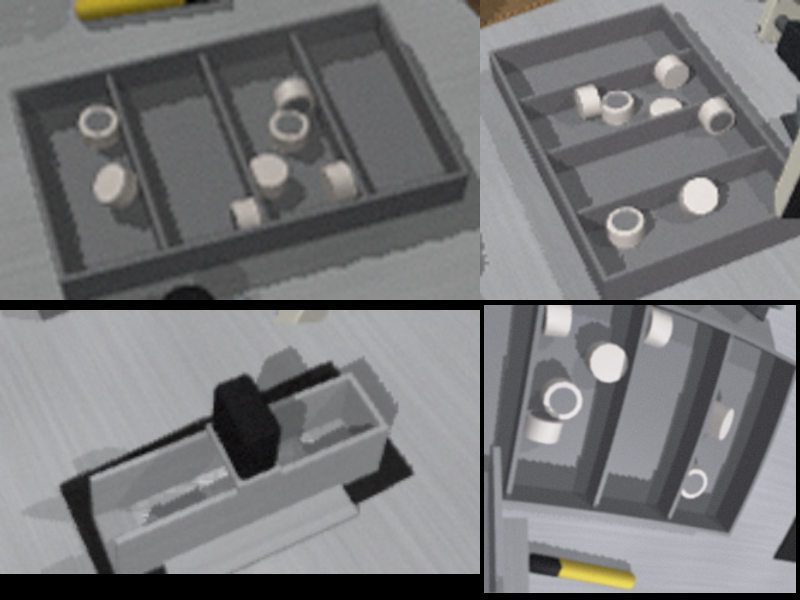

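Call:
arm_command --increments "0.3 -54 162 -123 0; 0.3 -54 162 -123 0; 0.3 -54 162 -123 0; 0.3 -54 162 -123 0; 0.3 -54 162 -123 0"

```text
t: 37.2
tool_pos: [0.5922, -0.1724, 0.3327]
orientation: [-0.123, -2.747, 0.022]
force: [-0.3, -0.3, 0.4]
opening: 0.065
gripper_force: 0.0
```

Call:
arm_command --increments "0.3 -53 162 -123 -0.09; 0.3 -53 162 -123 -0.09; 0.3 -53 162 -123 -0.09; 0.3 -53 162 -123 -0.09; 0.3 -53 162 -123 -0.09"

```text
t: 37.7
tool_pos: [0.6902, -0.0208, 0.4126]
orientation: [-0.008, -2.752, -0.002]
force: [38.8, -0.1, 39.5]
opening: 0.0646
gripper_force: 0.0
```

Call:
arm_command --increments "0.3 -140 0 -60 0; 0.3 -140 0 -60 0; 0.3 -140 0 -60 0; 0.3 -140 0 -60 0"

```text
t: 38.1
tool_pos: [0.7201, -0.0198, 0.3724]
orientation: [-0.008, -2.791, -0.001]
force: [0.3, -0.1, -0.2]
opening: 0.065
gripper_force: 0.0
```

Call:
arm_command --increments "0.3 -140 0 -60 0; 0.3 -140 0 -60 0; 0.3 -140 0 -60 0"

```text
t: 38.4
tool_pos: [0.7441, -0.018, 0.3423]
orientation: [-0.007, -2.829, 0.001]
force: [0.2, 0.2, -0.0]
opening: 0.0653
gripper_force: 0.0
```

```bash
python3 -c "
from h import *
go()"
```

```text
t 38.4 p [ 0.744 -0.018  0.342] q [-0.081  1.09   0.023 -0.034  2.339 -1.667] 
 [[-0.952  0.005 -0.307]
 [ 0.005  1.     0.   ]
 [ 0.307 -0.001 -0.952]]
```

Call:
arm_command --increments "0.3 -125 0 -85 0; 0.3 -125 0 -85 0; 0.3 -125 0 -85 0"

```text
t: 38.7
tool_pos: [0.7584, -0.0159, 0.3361]
orientation: [-0.006, -2.869, 0.002]
force: [0.9, 0.0, -0.8]
opening: 0.065
gripper_force: 0.0
```

Call:
arm_command --increments "0.3 -125 0 -85 0; 0.3 -125 0 -85 0; 0.3 -125 0 -85 0"

```text
t: 39.0
tool_pos: [0.7718, -0.0146, 0.3328]
orientation: [-0.005, -2.908, 0.003]
force: [-0.2, 0.3, 0.2]
opening: 0.0652
gripper_force: 0.0
```

Call:
arm_command --increments "0.3 -125 0 -80 0; 0.3 -125 0 -80 0; 0.3 -125 0 -80 0"

```text
t: 39.3
tool_pos: [0.7852, -0.0136, 0.331]
orientation: [-0.005, -2.949, 0.004]
force: [0.0, -0.1, 0.8]
opening: 0.0648
gripper_force: 0.0
```

Call:
arm_command --increments "0.3 -130 0 -70 0; 0.3 -130 0 -70 0; 0.3 -130 0 -70 0"

```text
t: 39.6
tool_pos: [0.8004, -0.0126, 0.3259]
orientation: [-0.005, -2.989, 0.005]
force: [-0.5, 0.3, -1.4]
opening: 0.0652
gripper_force: 0.0
```

```bash
python3 -c "
from h import *
go()"
```

```text
t 39.6 p [ 0.8   -0.013  0.326] q [-0.074  1.094  0.023 -0.017  2.176 -1.65 ] 
 [[-0.988  0.003 -0.152]
 [ 0.004  1.    -0.003]
 [ 0.152 -0.003 -0.988]]
```

Four more of those.

Call:
arm_command --increments "0.3 -135 0 -55 0; 0.3 -135 0 -55 0; 0.3 -135 0 -55 0"

```text
t: 39.9
tool_pos: [0.8187, -0.0118, 0.3153]
orientation: [-0.005, -3.031, 0.006]
force: [0.2, -0.2, -0.3]
opening: 0.0651
gripper_force: 0.0
```

Call:
arm_command --increments "0.3 -138 0 -50 0; 0.3 -138 0 -50 0; 0.3 -138 0 -50 0"

```text
t: 40.2
tool_pos: [0.8371, -0.011, 0.3066]
orientation: [-0.005, -3.075, 0.006]
force: [0.4, -0.8, 0.2]
opening: 0.0655
gripper_force: 0.0
```

Call:
arm_command --increments "0.3 -138 0 -45 0; 0.3 -138 0 -45 0; 0.3 -138 0 -45 0"

```text
t: 40.5
tool_pos: [0.8554, -0.0104, 0.3]
orientation: [-0.005, -3.121, 0.007]
force: [0.3, -0.0, 0.1]
opening: 0.0652
gripper_force: 0.0
```

Call:
arm_command --increments "0.3 -138 0 -45 0; 0.3 -138 0 -45 0; 0.3 -138 0 -45 0"

```text
t: 40.8
tool_pos: [0.8723, -0.0097, 0.2985]
orientation: [0.005, 3.116, -0.008]
force: [0.6, -0.2, 0.1]
opening: 0.0651
gripper_force: 0.0
```

```bash
python3 -c "
from h import *
look('13');go()"
```

```text
t 40.80 psi [-0.012 -0.418 -0.089] mouth [ 0.816 -0.005  0.177]
 chute rows 346 347 cols 256 294 38
 chute rows 360 378 cols 186 328 165
side [0.06  0.075] [258 207  13  16 152]
side [-0.018  0.056] [225 220  24  18 253]
side [0.034 0.03 ] [255 225  14   9  97]
side [0.072 0.003] [276 225  14  16 110]
side [ 0.014 -0.092] [268 259  17  16 215]
side [-0.057 -0.099] [237 271  17  19 173]
scene [-0.025  0.056] [292 181  13  20 122]
scene [-0.058 -0.095] [236 190  12   9  65]
scene [0.029 0.024] [287 204  12  10  82]
scene [ 0.004 -0.101] [239 207  11  12  73]
scene [0.051 0.074] [309 207   9   9  62]
scene [ 0.062 -0.006] [281 217   9   9  56]
t 40.95 p [ 0.872 -0.01   0.298] q [-0.069  1.122  0.024 -0.004  1.971 -1.638] 
 [[-1.     0.003  0.025]
 [ 0.003  1.    -0.005]
 [-0.025 -0.005 -1.   ]]
```

Call:
arm_command --increments "0.3 48 6 10 0; 0.3 90 12 25 0; 0.3 130 18 45 0; 0.3 164 21 60 0; 0.3 164 21 60 0"

```text
t: 41.45
tool_pos: [0.7491, 0.0066, 0.2525]
orientation: [0.005, 3.114, -0.008]
force: [0.4, 0.1, 1.4]
opening: 0.0651
gripper_force: 0.0
```

Call:
arm_command --increments "0.4 45 6 10 0.14; 0.4 90 12 25 0.28; 0.4 130 18 40 0.42; 0.4 164 21 55 0.56; 0.4 164 21 55 0.7"

```text
t: 41.95
tool_pos: [0.5804, 0.0287, 0.1875]
orientation: [1.084, 2.932, 0.001]
force: [0.5, -0.4, 0.1]
opening: 0.0561
gripper_force: 0.0
```

Call:
arm_command --increments "0.4 0 0 0 0.14; 0.4 0 0 0 0.28; 0.4 0 0 0 0.42; 0.4 0 0 0 0.56; 0.4 0 0 0 0.7"

```text
t: 42.45
tool_pos: [0.5877, 0.0279, 0.1933]
orientation: [2.019, 2.376, 0.02]
force: [-0.5, 0.0, 0.3]
opening: 0.0558
gripper_force: 0.0
```

Call:
arm_command --increments "0.4 0 0 0 0.14; 0.4 0 0 0 0.2; 0.4 0 0 0 0.2"

```text
t: 42.75
tool_pos: [0.5878, 0.0279, 0.1932]
orientation: [2.242, 2.169, 0.024]
force: [-0.0, 0.4, 0.1]
opening: 0.0557
gripper_force: 0.0
```

```bash
python3 -c "
from h import *
caps('pics/w14.png');go((.544,.033,.12))
import numpy as np
def cen(n,box):
    w=cv2.imread(f'pics/{n}12.png');f=cv2.GaussianBlur(w,(3,3),0).astype(int); rb=f[:,:,2]-f[:,:,0]
    m=((rb>=1)&(rb<14)&(f.min(2)>120)).astype(np.uint8);x,y,a,b=box;ys,xs=np.nonzero(m[y:y+b,x:x+a]);return xs.mean()+x,ys.mean()+y
for a,b in(((287,204,12,10),(255,225,15,10)),((309,207,9,9),(257,207,15,16)),((281,218,9,8),(276,225,14,17)),((240,207,10,12),(268,258,17,17))): 
    p,e=tri(cen('scene',a),cen('side',b));print(p,e,R.from_euler('z',-TY).as_matrix()[:2,:2]@(p[:2]-TC))
"
```

```text
t 42.75 psi [-0.339 -0.312  1.485] mouth [0.598 0.086 0.074]
 chute rows 140 162 cols 242 275 612
 tray [-0.015  0.055] (183, 164) 952
 tray [0.034 0.02 ] (232, 198) 814
 chute rows 222 241 cols 256 286 504
 tray [ 0.023 -0.092] (227, 296) 80
 chute rows 362 365 cols 240 354 114
t 42.8 p [0.588 0.028 0.193] q [-0.037  0.103  1.61  -0.004  1.402 -0.006] 
 [[ 0.031  0.999  0.026]
 [ 1.    -0.031 -0.005]
 [-0.004  0.026 -1.   ]]
(0.544, 0.033, 0.12) -> [  4.1 -45.9  72. ] 85.0
[0.544 0.03  0.021] 0.0018783179394880336 [0.032 0.023]
[0.572 0.076 0.022] 0.004528861075843699 [0.057 0.07 ]
[ 0.579 -0.002  0.025] 7.574320001925003e-05 [ 0.068 -0.007]
[ 0.519 -0.093  0.026] 0.00018938322067026716 [ 0.01 -0.1 ]
```

Call:
arm_command --increments "0.4 0 -40 10 0; 0.4 0 -46 50 0; 0.4 0 -46 92 0; 0.4 0 -46 92 0; 0.4 0 -46 92 0" --grip_force 15

```text
t: 43.3
tool_pos: [0.5438, 0.0289, 0.0999]
orientation: [2.241, 2.172, 0.022]
force: [-0.1, -0.3, 0.6]
opening: 0.0561
gripper_force: 0.0
```

```bash
python3 -c "
from h import *
caps('pics/w15.png');go((.5445,.029,.034))"
```

```text
t 43.30 psi [-0.341 -0.313  1.485] mouth [ 0.556  0.087 -0.018]
 tray [0.063 0.067] (318, 163) 1187
 tray [-0.013  0.055] (209, 180) 1900
 chute rows 203 250 cols 256 301 1606
 tray [-0.026 -0.016] (199, 271) 1261
 tray [ 0.098 -0.017] (358, 271) 1379
 tray [ 0.068 -0.017] (321, 272) 449
 tray [ 0.105 -0.094] (357, 347) 168
 tray [-0.032 -0.101] (202, 355) 25
 chute rows 348 365 cols 226 306 604
t 43.35 p [0.545 0.029 0.102] q [-0.038  0.076  1.814 -0.004  1.224 -0.005] 
 [[ 0.031  0.999  0.028]
 [ 0.999 -0.031 -0.005]
 [-0.004  0.028 -1.   ]]
(0.5445, 0.029, 0.034) -> [ 0.4 -2.8 67.5] 68.0
```

```bash
python3 -c "
from h import *
e,d=wpx([(278.5,226.5)]);print(e+d[0]*((.022-e[2])/d[0][2]), robot.camera_model('wrist')['eye'])"
```

```text
[0.5477063  0.02749606 0.022     ] [0.54452646 0.10214284 0.24378084]
```

Call:
arm_command --increments "0.4 -1 0 35 0; 0.4 -1 -1 60 0; 0.4 -1 -1 67 0; 0.4 -1 -1 67 0; 1 -1 -1 67 0"

```text
t: 43.85
tool_pos: [0.5469, 0.0275, 0.0351]
orientation: [2.239, 2.169, 0.027]
force: [-0.7, -0.4, 0.6]
opening: 0.0515
gripper_force: 0.0
```

Call:
arm_command --increments "1 0 0 0 0; 1 0 0 0 0; 1 0 0 0 0; 1 0 0 0 0; 1 0 0 0 0"

```text
t: 44.35
tool_pos: [0.546, 0.0275, 0.0339]
orientation: [2.24, 2.169, 0.026]
force: [-1.6, -0.9, 7.2]
opening: 0.0317
gripper_force: 15.0
```

Call:
arm_command --increments "1 0 0 -15 0; 1 0 0 -35 0; 1 0 0 -60 0; 1 0 0 -70 0; 1 0 0 -70 0"

```text
t: 44.85
tool_pos: [0.5448, 0.0279, 0.1052]
orientation: [2.239, 2.168, 0.028]
force: [0.5, -0.8, -0.4]
opening: 0.0319
gripper_force: 15.0
```

```bash
python3 -c "
from h import *
look('16');go()"
```

```text
t 44.85 psi [-0.341 -0.313  1.486] mouth [ 0.554  0.086 -0.016]
 tray [0.059 0.068] (315, 160) 1162
 tray [-0.016  0.056] (208, 177) 1850
 chute rows 230 294 cols 249 310 2939
 tray [-0.004 -0.018] (229, 272) 1089
 tray [ 0.074 -0.019] (330, 272) 1152
 tray [ 0.07  -0.096] (320, 348) 138
 chute rows 340 365 cols 231 308 843
side [0.109 0.133] [269 185   7  24 110]
side [0.054 0.104] [246 195  22  28 314]
side [-0.018  0.056] [225 220  24  18 231]
side [0.072 0.002] [276 225  14  17 114]
side [ 0.014 -0.092] [268 259  17  16 216]
side [-0.057 -0.098] [237 271  17  18 177]
scene [-0.056 -0.095] [236 190  11   9  48]
scene [-0.027  0.026] [286 190   3   5  13]
scene [ 0.003 -0.1  ] [240 207  10  12  90]
scene [0.056 0.075] [313 210   4   5  16]
scene [ 0.062 -0.006] [281 218   9   8  55]
t 45.0 p [0.542 0.028 0.102] q [-0.04   0.071  1.819 -0.004  1.226 -0.007] 
 [[ 0.032  0.999  0.025]
 [ 0.999 -0.032 -0.005]
 [-0.004  0.025 -1.   ]]
```

Call:
arm_command --increments "1 35 0 0 0; 1 70 0 0 0; 1 97 0 0 0; 1 97 0 15 0; 1 97 0 40 0"

```text
t: 45.5
tool_pos: [0.548, 0.1253, 0.0619]
orientation: [2.238, 2.171, 0.026]
force: [0.7, -0.7, 0.6]
opening: 0.0315
gripper_force: 15.0
```

Call:
arm_command --increments "1 0 -1 15 0; 1 0 -1 27 0; 1 0 -1 27 0; 0.5 0 -1 27 0; 0.5 0 -1 27 0"

```text
t: 46.0
tool_pos: [0.548, 0.1244, 0.0363]
orientation: [2.241, 2.169, 0.026]
force: [0.6, 0.4, -0.1]
opening: 0.0433
gripper_force: 0.0
```

Call:
arm_command --increments "0.5 0 0 0 0; 0.5 0 0 -20 0; 0.5 0 0 -60 0; 0.5 0 0 -110 0; 0.5 0 0 -130 0"

```text
t: 46.5
tool_pos: [0.5463, 0.1257, 0.1716]
orientation: [2.238, 2.167, 0.034]
force: [1.6, 0.2, 0.7]
opening: 0.0465
gripper_force: 0.0
```

```bash
python3 -c "
from h import *
look('17');go((.64,-.0773,.2),(.6799,-.0773,.135))"
```

```text
t 46.50 psi [-0.35  -0.319  1.484] mouth [0.559 0.184 0.055]
 chute rows 186 221 cols 257 291 926
 tray [-0.032  0.065] (208, 254) 79
 chute rows 246 267 cols 288 320 548
 tray [0.003 0.05 ] (244, 268) 203
 tray [ 0.118 -0.057] (347, 347) 103
side [0.029 0.12 ] [239 202  13  13 131]
side [0.061 0.075] [258 207  13  16 154]
side [-0.018  0.056] [225 220  24  18 255]
side [0.072 0.003] [276 225  14  16 108]
side [ 0.014 -0.092] [268 259  17  16 215]
side [-0.057 -0.099] [237 271  17  18 171]
scene [-0.043  0.064] [295 182   9   7  45]
scene [-0.056 -0.095] [236 191  11   8  44]
scene [-0.007  0.049] [293 191  11   9  39]
scene [0.027 0.119] [321 195  12  10  92]
scene [ 0.004 -0.1  ] [240 207  10  12  89]
scene [0.05  0.074] [309 207   9   8  55]
scene [ 0.062 -0.005] [282 218   8   8  50]
t 46.65 p [0.545 0.126 0.168] q [ 0.14   0.042  1.722 -0.009  1.347  0.174] 
 [[ 0.032  0.999  0.032]
 [ 0.999 -0.032 -0.004]
 [-0.003  0.032 -0.999]]
(0.64, -0.0773, 0.2) -> [-199.7  102.   -27.9] 226.0
(0.6799, -0.0773, 0.135) -> [ 1.5 37.8 66.2] 76.0
```

Call:
arm_command --increments "1 -40 20 -20 0; 1 -85 40 -28 0; 1 -130 62 -28 0; 1 -170 82 -28 0; 1 -200 102 -28 0"

```text
t: 47.15
tool_pos: [0.638, -0.0804, 0.1948]
orientation: [2.244, 2.17, 0.021]
force: [0.9, 0.6, 0.8]
opening: 0.0109
gripper_force: 0.0
```

Call:
arm_command --increments "1 0 20 10 0; 1 1 38 40 0; 1 1 38 66 0; 1 1 38 66 0; 1 1 38 66 0"

```text
t: 47.65
tool_pos: [0.6768, -0.0781, 0.13]
orientation: [2.244, 2.172, 0.02]
force: [0.9, 0.8, 0.8]
opening: 0.0007
gripper_force: 0.0
```

```bash
python3 -c "
from h import *
go((.68,-.0773,.113),(.68,-.0773,.092))"
```

```text
t 47.65 p [ 0.677 -0.078  0.13 ] q [-0.19   0.398  1.384 -0.     1.337 -0.158] 
 [[ 0.032  0.999  0.022]
 [ 0.999 -0.032 -0.004]
 [-0.004  0.022 -1.   ]]
(0.68, -0.0773, 0.113) -> [ 1.   2.8 17. ] 17.0
(0.68, -0.0773, 0.092) -> [ 0.1 -0.5 21. ] 21.0
```

Call:
arm_command --increments "1 1 3 9 0; 1 1 3 17 0; 1 1 3 22 0; 1 1 3 28 0; 1 1 3 33 0"

```text
t: 48.15
tool_pos: [0.6822, -0.0775, 0.0994]
orientation: [2.241, 2.17, 0.024]
force: [-4.1, 1.0, 7.7]
opening: 0.0003
gripper_force: 4.0
```

Call:
arm_command --increments "1 0 0 2 0; 1 0 0 4 0; 1 0 0 4 0"

```text
t: 48.45
tool_pos: [0.6823, -0.0775, 0.0959]
orientation: [2.241, 2.17, 0.024]
force: [-5.1, 1.9, 9.9]
opening: 0.0006
gripper_force: 4.7
```

Call:
arm_command --increments "1 0 0 2 0; 1 0 0 4 0; 1 0 0 4 0; 1 0 0 5 0; 1 0 0 5 0"

```text
t: 48.95
tool_pos: [0.6823, -0.0775, 0.0913]
orientation: [2.241, 2.17, 0.024]
force: [-6.5, 1.7, 12.8]
opening: 0.0008
gripper_force: 5.8
```

Call:
arm_command --increments "1 0 0 1 0; 1 0 0 2 0; 1 0 0 2 0"

```text
t: 49.25
tool_pos: [0.6825, -0.0776, 0.0903]
orientation: [2.241, 2.17, 0.024]
force: [-10.1, 1.3, 15.8]
opening: 0.0007
gripper_force: 8.2
```

Call:
arm_command --increments "1 0 0 1 0; 1 0 0 2 0; 1 0 0 2 0; 1 0 0 2 0"

```text
t: 49.65
tool_pos: [0.6827, -0.0776, 0.0901]
orientation: [2.24, 2.17, 0.025]
force: [-15.5, 3.1, 26.4]
opening: 0.0006
gripper_force: 13.6
```

Call:
arm_command --increments "1 0 0 -10 0; 1 0 0 -25 0; 1 0 0 -60 0; 1 0 0 -100 0; 1 0 0 -140 0"

```text
t: 50.15
tool_pos: [0.6782, -0.0769, 0.2267]
orientation: [2.242, 2.171, 0.023]
force: [0.2, 0.3, 1.0]
opening: 0.0005
gripper_force: 0.0
```

Call:
arm_command --increments "1 0 0 -50 0; 1 0 -50 -80 0; 1 0 -100 -80 0; 1 0 -150 -80 0; 1 0 -150 -80 0"

```text
t: 50.65
tool_pos: [0.5218, -0.0711, 0.3004]
orientation: [2.243, 2.172, 0.02]
force: [1.3, -0.4, -0.3]
opening: 0.0006
gripper_force: 0.0
```

```bash
python3 -c "
from h import *
look('18')
a=cv2.imread('pics/side0.png');b=cv2.imread('pics/side12.png');c=cv2.imread('pics/side18.png');s0=cv2.imread('pics/s1.png');s=cv2.imread('pics/scene18.png')
print('shaker diff',cv2.absdiff(b,c)[310:420,220:420].mean(),'carton diff',cv2.absdiff(s,s0)[80:220,330:450].mean(),cv2.absdiff(cv2.imread('pics/d1.png'),c)[110:200,120:260].mean())
def block(n,im,box):
    x,y,w,h=box; m=(cv2.GaussianBlur(im,(3,3),0).max(2)<30)[y:y+h,x:x+w]; ys,xs=np.nonzero(m); return xs.min()+x,xs.max()+x,ys.min()+y
print([block('side',i,(290,320,60,50)) for i in(a,b,c)])
for p in ((446,452),):
  x,y=int(p[0]/3+120),int(p[1]/3+100); print('plunger',cv2.absdiff(s,s0)[y-15:y+15,x-15:x+15].mean())
"
```

```text
t 50.65 psi [-0.339 -0.311  1.487] mouth [ 0.534 -0.013  0.182]
 tray [0.034 0.114] (288, 31) 473
 tray [0.063 0.068] (311, 65) 357
 tray [-0.012  0.055] (253, 75) 594
 tray [ 0.075 -0.011] (320, 125) 311
 tray [-0.051 -0.097] (224, 191) 215
 chute rows 180 204 cols 262 286 466
side [0.029 0.12 ] [239 202  13  13 131]
side [0.06  0.075] [258 207  13  16 158]
side [-0.018  0.056] [225 220  24  18 254]
side [0.072 0.003] [276 225  14  17 114]
side [ 0.014 -0.092] [268 259  17  16 217]
side [-0.057 -0.099] [237 271  17  19 182]
scene [-0.043  0.063] [294 182  10   7  47]
scene [-0.056 -0.096] [236 190  11   9  46]
scene [-0.007  0.049] [293 191  11   9  41]
scene [0.027 0.119] [321 195  12  10  85]
scene [ 0.004 -0.1  ] [240 207  10  12  88]
scene [0.05  0.074] [309 207   9   8  56]
scene [ 0.062 -0.005] [282 218   8   8  54]
shaker diff 8.63530303030303 carton diff 8.967638888888889 9.994523809523809
[(np.int64(308), np.int64(333), np.int64(334)), (np.int64(290), np.int64(349), np.int64(337)), (np.int64(290), np.int64(349), np.int64(337))]
plunger 3.8088888888888888
```

```bash
python3 -c "
from h import *
def tm(f0,f1,x0,y0,x1,y1):
    a=cv2.imread(f0)[y0:y1,x0:x1];b=cv2.imread(f1)[y0-20:y1+20 if y1+20<420 else 420,x0-20:x1+20]
    r=cv2.matchTemplate(b,a,cv2.TM_CCOEFF_NORMED);_,v,_,l=cv2.minMaxLoc(r);return v,l[0]-20,l[1]-min(20,20)
print('shaker',tm('pics/side0.png','pics/side18.png',300,330,345,378),tm('pics/side12.png','pics/side18.png',300,330,345,378))
print('bottles',tm('pics/d1.png','pics/side18.png',140,115,230,170),tm('pics/s1.png','pics/scene18.png',350,100,430,180))
print('roll',tm('pics/side0.png','pics/side18.png',395,225,450,295),'spray',tm('pics/side0.png','pics/side18.png',288,100,320,175))
print(plane('side',[(308,337),(309.6,343),(322,332),(322,337)],.108))
"
```

```text
shaker (0.8757308125495911, 1, 5) (0.9969007968902588, 0, 0)
bottles (0.8304839730262756, 0, 0) (0.8909773826599121, 0, 0)
roll (0.9988817572593689, 0, 0) spray (0.33382347226142883, 0, 0)
[[ 0.4617884  -0.31216315  0.108     ]
 [ 0.45870096 -0.32197218  0.108     ]
 [ 0.48475999 -0.31459045  0.108     ]
 [ 0.48014906 -0.32191646  0.108     ]]
```

```bash
python3 -c "
from plant import robot
print(robot.close_job())"
```

```text
the job is handed in; nothing more can be done
None
```

I handed the job in at about t = 51 s, and the camera checks support every goal, though no verdict came back: the three bottles stand in the carton, and all seven caps I found lie in the tray with every compartment holding at least one. The pour left the +y end compartment empty, so I gripped one cap and moved it there. The empty shaker stands upright on its mat about 1 cm from where it started, and the plunger was pushed to its stop and released. The label roll did not move; I never went near the white bottle, but the arm seems to have hidden it in the last check.

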